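# Pack the bottles evenly into a light divided carton

## Robot

A 7-joint arm with a two-finger parallel gripper is mounted at the origin on a cart in front of the work surface, level with it; the furniture and walls round the work are solid. World frame = base frame: x ahead of the robot, y to its left, z up, the work surface at z = 0. Lengths are in mm, angles in rad, forces in N, time in s.
With the tool pointing down it reaches from about 400 to 900 mm from the base axis. Payload 5.6 kg.
Tool frame: the origin (TCP) lies at the very end of the fingers, on their centre line; the grasp point (between the pads) lies 19 mm behind it; y points along the fingers, z is the direction in which the jaws open and shut, and the axes are right-handed (so a half turn about y gives the same grasp; the last joint's range is limited). The gripper opens to 92 mm and grips with 3 to 60 N. Pads are 20 mm wide; open, the fingers measure 128 mm over their backs; the gripper's body (75 mm by 189 mm) begins 69 mm behind the grasp point.
Start: joints at [-1.315, 0.468, -0.012, 1.603, 0.006, 1.071, -0.056], TCP at [191.384, 621.193, 214.592] pointing down, gripper open.
Joint ranges: [-2.53, 2.53], [-0.31, 2.02], [-1.57, 1.55], [0.28, 2.44], [-1.29, 4.43], [0.15, 1.84], [-2.92, 2.92]. Speed limits (rad/s): [2.57, 2.57, 3.14, 3.14, 3.14, 3.14, 3.14].

## Interface

Orientations are given as a unit quaternion [w, x, y, z].
In Python, from cell import env gives the robot as it stands. The module is installed in compiled form; this text tells all that it offers.
- The arm moves only by the tool jog_arm, never from a script. Its argument "increments" is a list of rows, each an object of numbers: "ax", "ay", "az": the turn, a rotation vector about the tool's x, y, z in degrees; "tx", "ty", "tz": the shift along the tool's x, y, z in m; "fingers": the finger opening in m, from 0 to 0.0919. A call has 1 to 5 rows; each row is the pose to reach, as a shift and turn from the pose measured when the call began, along the tool's axes at that moment; what a row does not reach only later rows make up. A row lasts 1/8 s, in which the tool goes at most 62.5 mm and 10.7 degrees, less where a joint would pass 70% of its speed; a pose out of reach is approached as far as the arm can. A call with a gripper value outside its range is refused whole. The fingers move at their own pace and stop on an object; "newtons" is the grip in N (left out, the last holds). Time passes only in rows, so rows that repeat a pose let the fingers close. It gives the time, the measured TCP pose, the force and the opening at its end, in the units of the state.
- env.sense(): the state, without advancing time (a new reading comes with each control period).
- env.grab_frame(name): name is "side" or "top" or "wrist"; returns a dict with "image" (480x640x3 uint8, blue, green, red), "vertical_fov" (degrees; the focal length in pixels is half the picture's height over the tangent of half this angle, whatever the lens; pixels are square), "cx", "cy" (the principal point, pixels), "dist" ([k1, k2, p1, p2, k3] as OpenCV has them; the pictures are not rectified), "cam_to_world" (4x4, takes a point from camera to world coordinates). Camera axes: x right, y down, z forward; pixel columns grow to the right and rows downward; lengths in mm; the calibration is good to about 2 mm. A picture is of the moment at which its call begins. There is no depth.
- env.close_job(): hands the job in, once; it reports no verdict.
The state is a dict: "clock": time; "joint_positions": joint angles; "joint_vel": joint speeds; "effort": joint torques, N m; "eef_pos": TCP position; "orientation": TCP orientation; "wrist_force": force on the tool from outside, world axes, zero at the start; "wrist_torque": the same for the moment, N m; "opening": opening from 0.0 (shut) to 1.0 (fully open).
Only numpy, scipy, OpenCV 4.12 (cv2) and the standard library are available. Lean on these libraries where they do the work, as an engineer would, in place of code of your own. Each camera call takes 0.05 s, during which the arm holds its last target.

## Task

Pack the four screw-cap bottles from the paper sheet upright into the light cardboard carton beside it, one to each compartment, and leave the wide-lidded jars standing where they are. Load it evenly: put the two small bottles in first, in compartments diagonally opposite each other, then the two tall bottles in the other two compartments. Do not push the carton about or tip anything over.

Things in the scene. Friction and masses are not known exactly. Their poses are not given: they have to be found in the camera images.
- carton: open square carton of thin brown card, loose, only 0.08 kg, 134 x 134 mm outside, 60 mm high; walls, floor and dividers 3 mm thick. A cross divider, 48 mm high (measured from the underside), parts it into four square compartments 62 mm wide, centred at x = +-33 mm, y = +-33 mm in its frame. Origin: centre of the underside; x and y square to its walls, z up. It stands on a fixed grey raised board (riser), top at z = 50 mm.
- small_bottle_a: small screw-cap bottle (amber), one of two alike: round body 42 mm across, narrow round screw cap 21 mm across; 102 mm tall in all, cap from 84 to 102 mm above the underside; about 0.13 kg. Origin: centre of the underside, z up the bottle. Starts upright on a white paper sheet that lies on the grey riser beside the carton. Can be gripped by the cap.
- small_bottle_b: small screw-cap bottle (amber), one of two alike: round body 42 mm across, narrow round screw cap 21 mm across; 102 mm tall in all, cap from 84 to 102 mm above the underside; about 0.13 kg. Origin: centre of the underside, z up the bottle. Starts upright on a white paper sheet that lies on the grey riser beside the carton. Can be gripped by the cap.
- tall_bottle_a: tall screw-cap bottle (white), one of two alike: round body 48 mm across, narrow round screw cap 25 mm across; 123 mm tall in all, cap from 102 to 123 mm above the underside; about 0.16 kg. Origin: centre of the underside, z up the bottle. Starts upright on a white paper sheet that lies on the grey riser beside the carton. Can be gripped by the cap.
- tall_bottle_b: tall screw-cap bottle (white), one of two alike: round body 48 mm across, narrow round screw cap 25 mm across; 123 mm tall in all, cap from 102 to 123 mm above the underside; about 0.16 kg. Origin: centre of the underside, z up the bottle. Starts upright on a white paper sheet that lies on the grey riser beside the carton. Can be gripped by the cap.
- jar_a: large jar with a lid as wide as itself and no neck, 60 mm across, 88 mm tall. Stands on the desk top beyond the riser, to its right. Not a bottle; it stays where it stands. Origin: centre of the underside, z up.
- jar_b: medium jar with a lid as wide as itself and no neck, 52 mm across, 58 mm tall. Stands on the desk top beyond the riser, to its right. Not a bottle; it stays where it stands. Origin: centre of the underside, z up.
- jar_c: small jar with a lid as wide as itself and no neck, 42 mm across, 46 mm tall. Starts on the paper sheet among the bottles. Not a bottle; it stays where it stands. Origin: centre of the underside, z up.
There are look-alikes about, which are no part of the job. Of the things like the jar_c, leave any that is blue or green; of the rest the smaller one is meant.

How it is judged:
By the outcome, as a careful person would: the job done as asked, in the order asked, and still so for the second after the job is handed in, with the robot touching nothing.
It also fails if it takes over 90 s, if anything falls off the work surface, if the arm or the gripper's body presses on something with over 40 N, if the wrist force passes 120 N, or if a joint passes its speed limit or range.

## Working session

There is one attempt and no reset: what is moved stays moved. The work goes in short steps, Python scripts to look and compute and a tool call to move; the robot and the scene stay as the last step left them, time stands still between calls to the robot, and variables do not carry over. Pictures are saved under pics/ and viewed, and the job is handed in when it is done.

Besides the shell and the picture viewer there is one more tool, called as name(argument=value, ...) on one line, values as JSON. jog_arm: Moves the arm, as the interface text tells. Its arguments: {"type":"object","properties":{"increments":{"type":"array","items":{"type":"object","properties":{"ax":{"type":"number"},"ay":{"type":"number"},"az":{"type":"number"},"tx":{"type":"number"},"ty":{"type":"number"},"tz":{"type":"number"},"fingers":{"type":"number"}}}},"newtons":{"type":"number"}},"required":["increments"]}

```bash
mkdir -p pics; cat > h.py <<'E'
import numpy as np, cv2
from cell import env
def cam(f):
    h,w=f["image"].shape[:2]; F=h/2/np.tan(np.radians(f["vertical_fov"])/2)
    return np.array([[F,0,f["cx"]],[0,F,f["cy"]],[0,0,1.]]),np.array(f["dist"],float),np.array(f["cam_to_world"],float)
def ray(f,uv):
    K,d,T=cam(f); p=cv2.undistortPoints(np.array(uv,float).reshape(-1,1,2),K,d).reshape(-1,2)
    return T[:3,3],np.c_[p,np.ones(len(p))]@T[:3,:3].T
def onz(f,uv,z):
    o,r=ray(f,uv); return o+r*((z-o[2])/r[:,2])[:,None]
def proj(f,P):
    K,d,T=cam(f); P=np.array(P,float).reshape(-1,3); R=T[:3,:3].T
    return cv2.projectPoints(P,cv2.Rodrigues(R)[0],-R@T[:3,3],K,d)[0].reshape(-1,2)
def grab(n,save):
    f=env.grab_frame(n); cv2.imwrite(f"pics/{save}.png",f["image"]); np.save(f"pics/{save}.npy",f,allow_pickle=True); return f
def load(s): return np.load(f"pics/{s}.npy",allow_pickle=True).item()
E
python3 - <<'E'
from h import *
for n in("side","top","wrist"):
    f=grab(n,n+"0"); K,d,T=cam(f); print(n,K[0,0],d,T.round(3).tolist())
s=env.sense(); print(s)
E
```

```text
side 442.607760533635 [-0.00925604  0.          0.          0.          0.        ] [[-0.917, -0.238, 0.319, 277.314], [-0.398, 0.532, -0.747, 606.482], [0.008, -0.812, -0.583, 544.258], [0.0, 0.0, 0.0, 1.0]]
top 446.911287431498 [-0.07546418  0.          0.          0.          0.        ] [[0.005, -0.987, 0.164, 411.269], [-0.999, -0.011, -0.037, -15.058], [0.038, -0.163, -0.986, 891.058], [0.0, 0.0, 0.0, 1.0]]
wrist 350.57839819792736 [-0.06900919  0.          0.          0.          0.        ] [[0.294, 0.919, 0.261, 118.57], [0.956, -0.282, -0.082, 643.91], [-0.001, 0.274, -0.962, 383.912], [0.0, 0.0, 0.0, 1.0]]
{'clock': 0.15, 'joint_positions': array([-1.3149978 ,  0.46821509, -0.01159299,  1.6033825 ,  0.00598954,
        1.07140647, -0.05632456]), 'joint_vel': array([-5.77934086e-05, -2.25833654e-03,  1.00451975e-03, -2.57921240e-03,
        4.45834496e-04, -7.71020289e-04,  1.01841267e-04]), 'effort': array([ 7.00877499e-04, -5.20951796e+01, -1.25309505e-02, -2.43976754e+01,
       -5.66529587e-02,  1.53742981e-02,  1.11297929e-04]), 'eef_pos': array([191.27598382, 620.75890722, 213.84531939]), 'orientation': array([-0.69873905,  0.69970989, -0.10532227,  0.10524747]), 'wrist_force': array([1.09625808, 0.39831407, 0.7034942 ]), 'wrist_torque': array([-0.02303584,  0.00430929, -0.02969212]), 'opening': 1.0021173725826384}
```

View pics/top0.png

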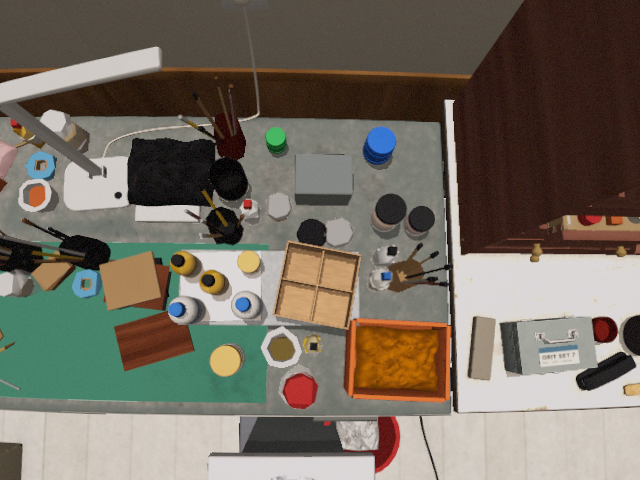

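View pics/side0.png

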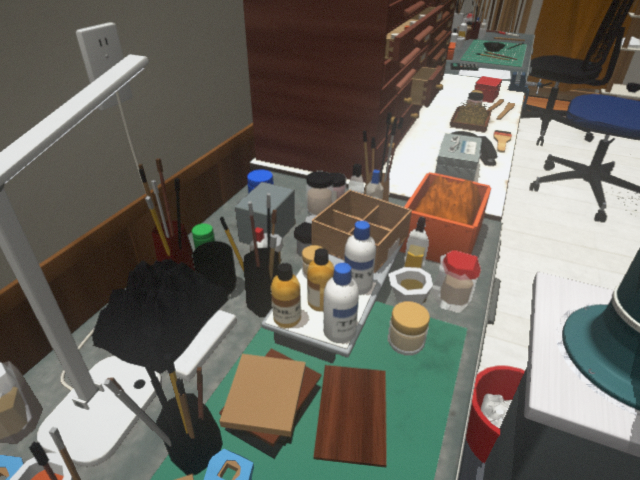

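```bash
python3 - <<'E'
from h import *
f=load("top0"); im=f["image"]
cv2.imwrite("pics/c1.png",cv2.resize(im[200:350,150:380],None,fx=3.4,fy=3.4,interpolation=cv2.INTER_CUBIC))
g=load("side0")["image"]; cv2.imwrite("pics/c2.png",cv2.resize(g[170:370,240:460],None,fx=3,fy=3,interpolation=cv2.INTER_CUBIC))
E
```

```text
(no output)
```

View pics/c1.png

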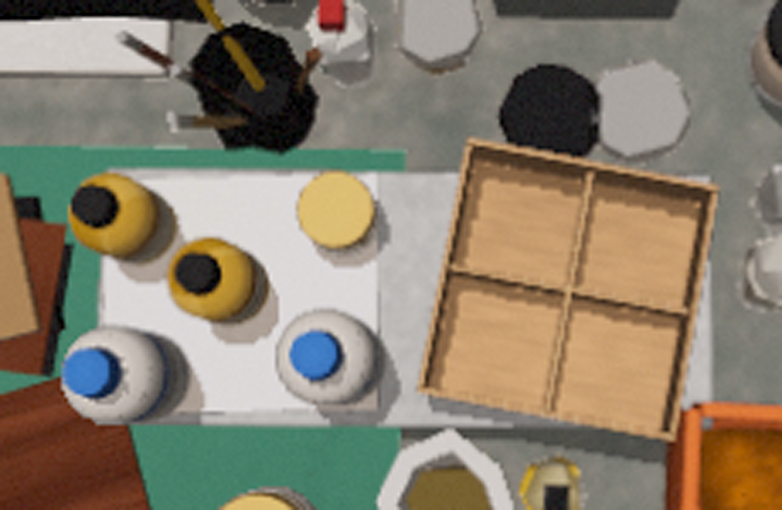

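View pics/c2.png

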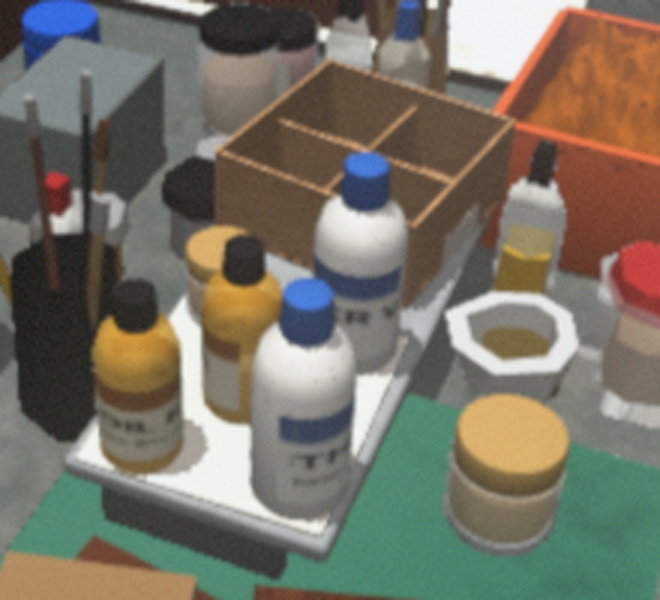

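View pics/wrist0.png

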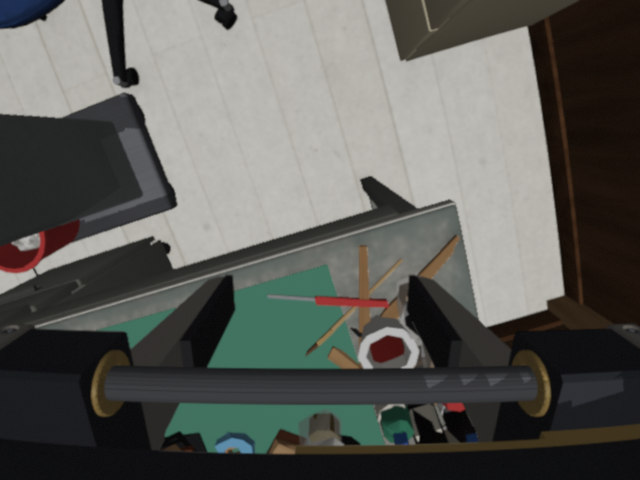

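The top view shows the four bottles on the sheet. The black caps of the amber bottles are at about (177,260) and (208,280), and the blue caps of the white ones at (177,309) and (243,304). On jar_c, there are two cream jars: (248,262) on the sheet, and the bigger one at (227,360) on the desk. The smaller one on the sheet is jar_c, and I'll leave all jars alone. The carton is at about (318,285), turned a few degrees.

```bash
cat > meas.py <<'E'
from h import *
def cc(m,x0,y0,x1,y1,k=0):
    mm=np.zeros_like(m); mm[y0:y1,x0:x1]=m[y0:y1,x0:x1]
    n,l,s,c=cv2.connectedComponentsWithStats(mm)
    i=1+np.argmax(s[1:,4]); return c[i],s[i],(l==i).astype(np.uint8)
E
python3 - <<'E'
from meas import *
f=load("top0"); g=load("side0"); R={}
hs=cv2.cvtColor(f["image"],cv2.COLOR_BGR2HSV); hg=cv2.cvtColor(g["image"],cv2.COLOR_BGR2HSV)
blue=cv2.inRange(hs,(95,110,60),(125,255,255)); blk=cv2.inRange(hs,(0,0,0),(180,255,60))
blueg=cv2.inRange(hg,(95,110,40),(125,255,255)); blkg=cv2.inRange(hg,(0,0,0),(180,255,60))
for n,m,b,mg,bg,zt,zb in [("sa",blk,(165,250,190,270),blkg,(278,262,293,276),152,134),("sb",blk,(198,272,217,288),blkg,(312,247,330,264),152,134),("ta",blue,(165,300,188,320),blueg,(332,262,354,286),173,152),("tb",blue,(232,293,256,314),blueg,(350,220,378,242),173,152)]:
    c,s,_=cc(m,*b); c2,s2,_=cc(mg,*bg)
    zc=(zt+zb)/2
    # triangulate
    o1,r1=ray(f,c);o2,r2=ray(g,c2);r1=r1[0];r2=r2[0]
    t=np.linalg.lstsq(np.c_[r1,-r2],o2-o1,rcond=None)[0]; P=o1+r1*t[0];Q=o2+r2*t[1]
    print(n,c.round(1),s,c2.round(1),s2,"topcam zt",onz(f,c,zt)[0,:2].round(1),"zmid",onz(f,c,zc)[0,:2].round(1),"tri",P.round(1),Q.round(1))
# carton brown
br=cv2.inRange(hs,(8,50,60),(22,200,255)); c,s,l=cc(cv2.morphologyEx(br,cv2.MORPH_CLOSE,np.ones((5,5))),260,235,370,335)
cn=max(cv2.findContours(l,0,2)[0],key=cv2.contourArea); print(s)
q=cv2.minAreaRect(cn); print(q); 
a=cv2.approxPolyDP(cn,6,True).reshape(-1,2); print(a)
print(onz(f,a,110).round(1).tolist())
# jar c, sheet
j=cv2.inRange(hs,(18,60,120),(30,200,255)); print("jarc",*(lambda r:(r[0],r[1],onz(f,r[0],96)))(cc(j,236,248,264,276)))
E
```

```text
sa [177.4 260.2] [171 255  14  12 124] [284.1 269.7] [278 262  14  14 159] topcam zt [506.1 191. ] zmid [507.3 193.5] tri [506.6 192.1 148.1] [506.7 192.1 148.1]
sb [208.  279.9] [202 275  13  12 117] [320.9 256.5] [315 249  13  15 158] topcam zt [473.8 138.6] zmid [474.6 140.5] tri [474.5 140.2 144.6] [473.5 139.9 144.5]
ta [176.4 309.3] [168 303  17  14 191] [342.1 270.1] [335 262  17  20 220] topcam zt [424.7 182.7] zmid [424.9 185.6] tri [424.8 183.8 169. ] [424.6 183.8 169. ]
tb [242.3 304.2] [235 298  15  14 161] [361.2 229.1] [355 221  15  18 216] topcam zt [434.   78.2] zmid [434.3  79.6] tri [434.2  79.1 165.7] [434.1  79.1 165.7]
[ 273  240   97   95 6180]
((326.49517822265625, 288.59625244140625), (97.3435287475586, 82.07395935058594), 11.003539085388184)
[[287 240]
 [273 315]
 [345 334]
 [369 325]
 [369 318]
 [350 317]
 [361 254]]
[[549.7, 11.0, 110.0], [418.0, 33.1, 110.0], [386.2, -91.5, 110.0], [401.6, -133.3, 110.0], [413.7, -133.4, 110.0], [415.3, -100.3, 110.0], [526.0, -120.5, 110.0]]
jarc [248.15538847 261.0877193 ] [237 250  23  23 399] [[513.08218746  80.16612808  96.        ]]
```

```bash
python3 - <<'E'
from meas import *
f=load("top0"); g=load("side0")
im=cv2.resize(f["image"][232:342,262:372],None,fx=7,fy=5.4); cv2.imwrite("pics/c3.png",cv2.resize(f["image"][232:340,262:372],None,fx=5.5,fy=5.5,interpolation=cv2.INTER_CUBIC))
uv=np.array([[471,141],[718,187],[674,438],[422,389]])/3.4+[150,200]
P=onz(f,uv,110)[:,:2]; print(P.round(1), P.mean(0)); 
for i in range(4):
    d=P[(i+1)%4]-P[i]; print(np.hypot(*d), np.degrees(np.arctan2(d[1],d[0])))
print("cross",onz(f,np.array([[568,293]])/3.4+[150,200],98))
uvs=np.array([[331,61],[515,122],[216,152]])/3+[240,170]; print(onz(g,uvs,110))
E
```

```text
[[ 547.1    8.2]
 [ 524.2 -120.8]
 [ 395.   -97.1]
 [ 419.    31.1]] [471.31166889 -44.63054418]
131.02915616831933 -100.04322059613224
131.3549655655147 169.60949686057893
130.4678804332406 79.41024084199367
130.1082532839245 -10.14404584312814
cross [[469.24399262 -43.19418011  98.        ]]
[[ 520.53800237 -116.59251231  110.        ]
 [ 391.90898919  -92.65216086  110.        ]
 [ 545.21406135   12.42451891  110.        ]]
```

View pics/c3.png

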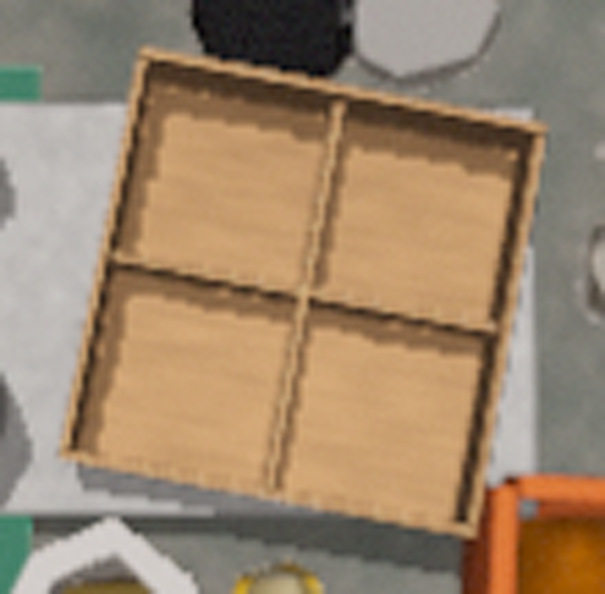

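```bash
cat >> h.py <<'E'
from scipy.spatial.transform import Rotation as Rn
def Rs(s): q=s["orientation"]; return Rn.from_quat([q[1],q[2],q[3],q[0]])
def Rdown(jaw):  # jaw direction angle in world deg; tool y down
    z=np.array([np.cos(np.radians(jaw)),np.sin(np.radians(jaw)),0]); y=np.array([0,0,-1.]); return Rn.from_matrix(np.c_[np.cross(y,z),y,z])
def go(p,jaw=None):
    s=env.sense(); R=Rs(s); d=R.inv().apply(np.array(p)-s["eef_pos"])
    w=np.zeros(3)
    if jaw is not None:
        w=min([(R.inv()*Rdown(j)).as_rotvec(degrees=True) for j in(jaw,jaw+180)],key=np.linalg.norm)
    print("clk",round(s["clock"],2),"pos",s["eef_pos"].round(1),"op",round(s["opening"]*92,1),"F",s["wrist_force"].round(1),"T",s["wrist_torque"].round(2))
    print("shift m",(d/1000).round(4),"turn",w.round(1))
E
python3 - <<'E'
from meas import *
s=env.sense(); print(Rs(s).as_matrix().round(2))
f=load("top0"); g=load("side0")
A=[(203,192),(186,211),(200.6,236),(242,216),(209,200),(180,120),(195,95),(219,80),(230,85)]
B=[(250,203),(268,195),(274,210),(220,222),(140,160),(158,160),(177,168),(240,172)]
for a in A:
  for b in B:
    o1,r1=ray(f,a);o2,r2=ray(g,b);r1=r1[0];r2=r2[0]
    t=np.linalg.lstsq(np.c_[r1,-r2],o2-o1,rcond=None)[0]; P=o1+r1*t[0];Q=o2+r2*t[1]
    if np.linalg.norm(P-Q)<15 and 0<P[2]<400: print(a,b,P.round(0),np.linalg.norm(P-Q).round(1))
go([507,192,300],90)
E
python3 - <<'E'
import cv2,sys
sys.path.insert(0,'.')
im=cv2.imread('pics/top0.png'); cv2.imwrite('pics/c4.png',cv2.resize(im[70:270,150:300],None,fx=3,fy=3,interpolation=cv2.INTER_CUBIC))
im=cv2.imread('pics/side0.png'); cv2.imwrite('pics/c5.png',cv2.resize(im[140:330,120:320],None,fx=3,fy=3,interpolation=cv2.INTER_CUBIC))
E
```

```text
[[ 0.96 -0.    0.29]
 [-0.29 -0.    0.96]
 [ 0.   -1.   -0.  ]]
(203, 192) (220, 222) [619. 151. 167.] 14.9
(203, 192) (240, 172) [596. 132. 249.] 7.2
(186, 211) (250, 203) [573. 162. 223.] 0.9
(200.6, 236) (274, 210) [537. 142. 207.] 8.0
(242, 216) (268, 195) [574.  81. 188.] 14.7
(242, 216) (274, 210) [580.  84. 165.] 0.1
(209, 200) (250, 203) [596. 133. 202.] 4.2
(180, 120) (158, 160) [704. 170. 262.] 9.1
(195, 95) (140, 160) [754. 154. 244.] 9.7
(195, 95) (158, 160) [749. 152. 255.] 13.3
(219, 80) (140, 160) [792. 122. 224.] 7.0
(230, 85) (158, 160) [784. 104. 222.] 3.5
clk 0.15 pos [191.3 620.8 213.8] op 92.2 F [1.1 0.4 0.7] T [-0.02  0.   -0.03]
shift m [ 0.428  -0.0857 -0.3169] turn [  0.1 -17.1  -0. ]
```

View pics/c4.png

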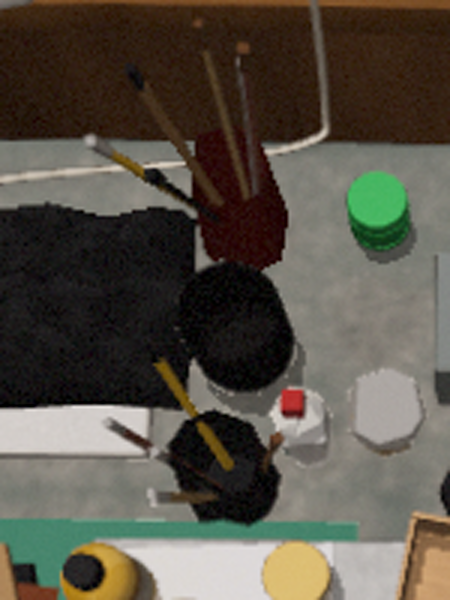

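View pics/c5.png

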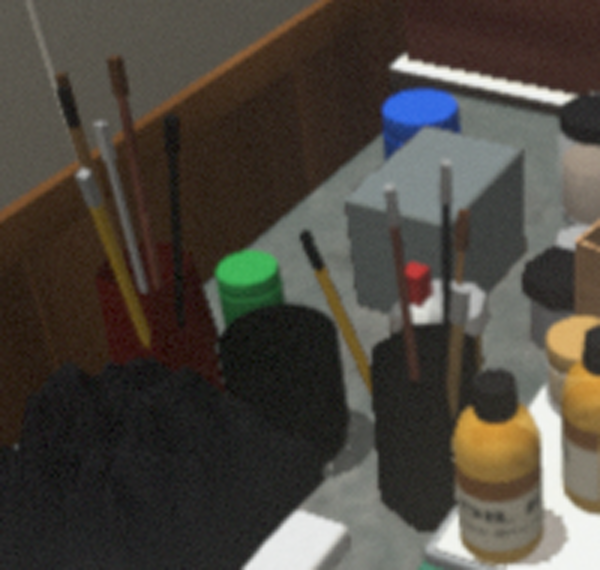

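```bash
python3 - <<'E'
import cv2,numpy as np
im=cv2.imread('pics/side0.png'); a=cv2.resize(im[120:230,300:420],None,fx=5,fy=5,interpolation=cv2.INTER_CUBIC)
im=cv2.imread('pics/top0.png'); b=cv2.resize(im[235:325,365:455],None,fx=4,fy=4,interpolation=cv2.INTER_CUBIC)
b=cv2.resize(b,(200,200)); c=np.zeros((550,800,3),np.uint8); c[:,:600]=a; c[:200,600:]=b; cv2.imwrite('pics/c6.png',c)
E
```

```text
(no output)
```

View pics/c6.png

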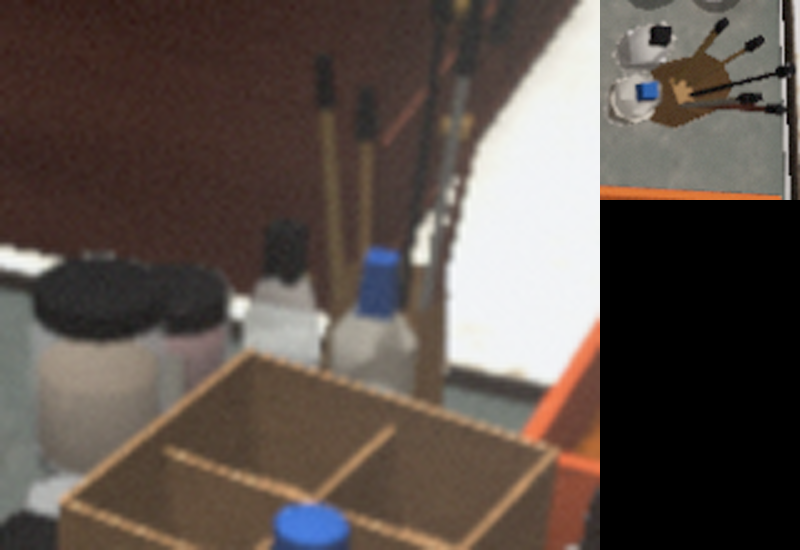

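jog_arm(increments=[{"ty":-0.045},{"ty":-0.09,"tx":0.04,"tz":-0.02},{"ty":-0.1,"tx":0.08,"tz":-0.06,"ay":-5},{"ty":-0.1,"tx":0.12,"tz":-0.1,"ay":-10},{"ty":-0.1,"tx":0.16,"tz":-0.14,"ay":-17}], newtons=20)

```text
invalid input
```

jog_arm(increments=[{"ax":0,"ay":0,"az":0,"tx":0,"ty":-0.045,"tz":0,"fingers":0.06},{"ax":0,"ay":0,"az":0,"ty":-0.09,"tx":0.04,"tz":-0.02,"fingers":0.045}], newtons=20)

```text
clock: 0.4
eef_pos: [219.8, 591.6, 303.0]
orientation: [-0.699, 0.701, -0.104, 0.102]
wrist_force: [0.5, 0.3, 0.1]
opening: 0.808
```

```bash
python3 - <<'E'
from h import *
f=load("top0"); g=load("side0")
A=[(419,246),(433,254),(447,267),(441,284)]; B=[(364.5,132),(373,141),(388,120),(394,126)]
for a in A:
  for b in B:
    o1,r1=ray(f,a);o2,r2=ray(g,b);r1=r1[0];r2=r2[0]
    t=np.linalg.lstsq(np.c_[r1,-r2],o2-o1,rcond=None)[0]; P=o1+r1*t[0];Q=o2+r2*t[1]
    if np.linalg.norm(P-Q)<20: print(a,b,P.round(0),np.linalg.norm(P-Q).round(1))
go([507,192,300],90)
E
```

```text
(419, 246) (364.5, 132) [ 527. -202.  198.] 0.6
(433, 254) (364.5, 132) [ 516. -227.  188.] 17.6
(433, 254) (373, 141) [ 519. -233.  168.] 2.5
(447, 267) (388, 120) [ 492. -240.  215.] 0.9
(447, 267) (394, 126) [ 493. -244.  203.] 14.7
(441, 284) (394, 126) [ 466. -232.  209.] 9.1
clk 0.4 pos [219.8 591.6 303. ] op 74.3 F [0.5 0.3 0.1] T [ 0.03 -0.07  0.06]
shift m [ 0.3902  0.0032 -0.2999] turn [  0.2 -16.7  -0.1]
```

jog_arm(increments=[{"ax":0,"ay":0,"az":0,"tx":0.045,"ty":0,"tz":-0.035,"fingers":0.045},{"ax":0,"ay":-4,"az":0,"tx":0.09,"ty":0,"tz":-0.07,"fingers":0.045},{"ax":0,"ay":-8,"az":0,"tx":0.135,"ty":0,"tz":-0.105,"fingers":0.045},{"ax":0,"ay":-12,"az":0,"tx":0.18,"ty":0,"tz":-0.14,"fingers":0.045},{"ax":0,"ay":-16.7,"az":0,"tx":0.225,"ty":0,"tz":-0.175,"fingers":0.045}], newtons=20)

```text
clock: 1.02
eef_pos: [385.6, 357.5, 303.1]
orientation: [-0.706, 0.708, -0.0, -0.002]
wrist_force: [-0.8, 0.1, 0.3]
opening: 0.492
```

```bash
python3 - <<'E'
from h import *
f=load("top0"); g=load("side0")
o1,r1=ray(f,(157,58));o2,r2=ray(g,(146,62));r1=r1[0];r2=r2[0]
t=np.linalg.lstsq(np.c_[r1,-r2],o2-o1,rcond=None)[0]; print(o1+r1*t[0],o2+r2*t[1])
go([507,192,290],90)
E
```

```text
[719.1653046  162.31259162 401.91015328] [711.27599471 156.98606155 395.01273884]
clk 1.02 pos [385.6 357.5 303.1] op 45.3 F [-0.8  0.1  0.3] T [ 0.08 -0.09  0.05]
shift m [ 0.1211  0.0132 -0.1657] turn [ 0.1  0.1 -0.2]
```

jog_arm(increments=[{"ax":0,"ay":0,"az":0,"tx":0.04,"ty":0,"tz":-0.05,"fingers":0.045},{"ax":0,"ay":0,"az":0,"tx":0.08,"ty":0,"tz":-0.1,"fingers":0.045},{"ax":0,"ay":0,"az":0,"tx":0.121,"ty":0.02,"tz":-0.15,"fingers":0.045},{"ax":0,"ay":0,"az":0,"tx":0.121,"ty":0.05,"tz":-0.1655,"fingers":0.045},{"ax":0,"ay":0,"az":0,"tx":0.121,"ty":0.08,"tz":-0.1655,"fingers":0.045}])

```text
clock: 1.65
eef_pos: [507.5, 189.1, 222.2]
orientation: [-0.706, 0.708, -0.002, 0.0]
wrist_force: [-0.1, 0.0, 0.2]
opening: 0.49
```

```bash
python3 - <<'E'
from h import *
go([507,192,136],90)
f=grab("wrist","w1"); grab("side","s1")
print(proj(f,[[507,192,152],[474,140,152],[425,184,173],[434,79,173]]).round(0).tolist())
E
```

```text
clk 1.65 pos [507.5 189.1 222.2] op 45.1 F [-0.1  0.   0.2] T [0.08 0.04 0.02]
shift m [-0.0003  0.0862  0.0032] turn [ 0.2 -0.2 -0.1]
[[324.0, 250.0], [250.0, 205.0], [311.0, 130.0], [143.0, 148.0]]
```

View pics/w1.png

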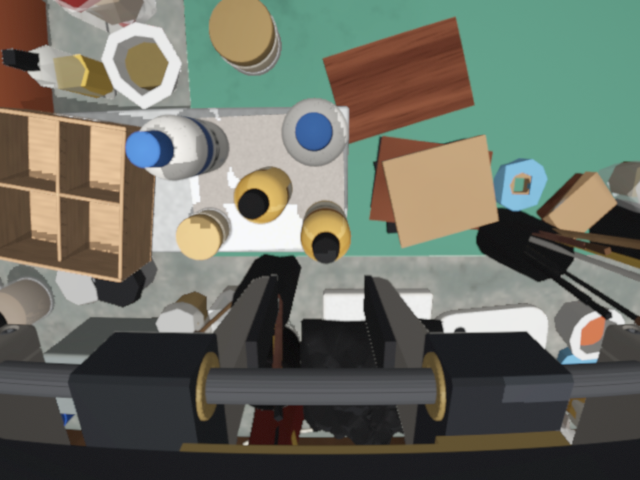

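View pics/s1.png

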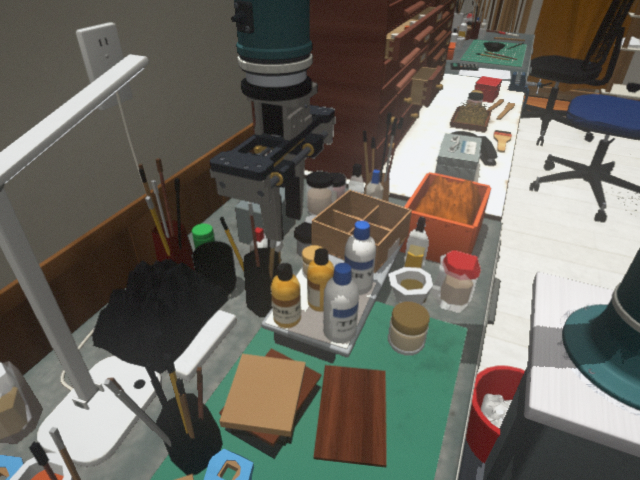

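The wrist view shows sa's cap at (326,247) against the predicted (324,250), so the calibration agrees. Descending now.

jog_arm(increments=[{"ax":0,"ay":0,"az":0,"tx":0,"ty":0.03,"tz":0.003,"fingers":0.045},{"ax":0,"ay":0,"az":0,"tx":0,"ty":0.06,"tz":0.003,"fingers":0.045},{"ax":0,"ay":0,"az":0,"tx":0,"ty":0.08,"tz":0.003,"fingers":0.045},{"ax":0,"ay":0,"az":0,"tx":0,"ty":0.086,"tz":0.003,"fingers":0.045},{"ax":0,"ay":0,"az":0,"tx":0,"ty":0.0865,"tz":0.003,"fingers":0.035}])

```text
clock: 2.38
eef_pos: [504.3, 193.6, 134.3]
orientation: [-0.705, 0.709, -0.002, -0.003]
wrist_force: [-0.0, 0.5, 0.4]
opening: 0.402
```

jog_arm(increments=[{"ax":0,"ay":0,"az":0,"tx":0,"ty":0,"tz":0,"fingers":0.025},{"ax":0,"ay":0,"az":0,"tx":0,"ty":0,"tz":0,"fingers":0.015},{"ax":0,"ay":0,"az":0,"tx":0,"ty":0,"tz":0,"fingers":0.01},{"ax":0,"ay":0,"az":0,"tx":0,"ty":0,"tz":0,"fingers":0.01}], newtons=20)

```text
clock: 2.88
eef_pos: [505.2, 193.6, 135.4]
orientation: [-0.706, 0.709, -0.002, -0.002]
wrist_force: [-0.9, -1.7, 6.0]
opening: 0.216
```

```bash
python3 - <<'E'
from h import *
go([507,192,136],90)
grab("side","s2"); im=load("s2")["image"]; cv2.imwrite("pics/c7.png",cv2.resize(im[120:330,190:420],None,fx=2.6,fy=2.6))
E
```

```text
clk 2.88 pos [505.2 193.6 135.4] op 19.9 F [-0.9 -1.7  6. ] T [-0.31 -0.   -0.01]
shift m [ 0.0018 -0.0006 -0.0016] turn [ 0.2  0.1 -0.3]
```

View pics/c7.png

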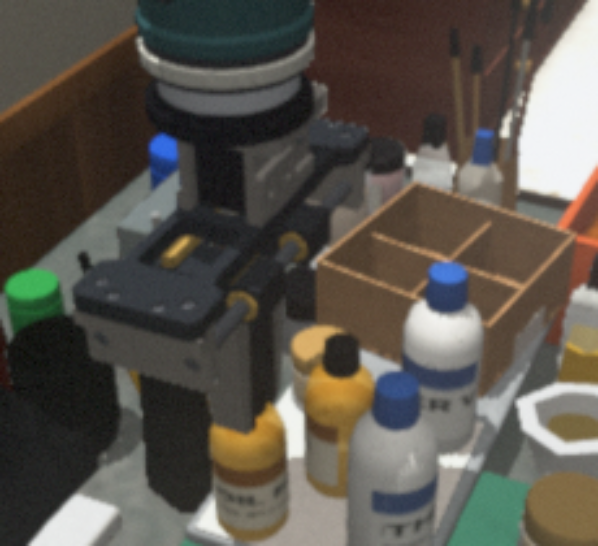

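jog_arm(increments=[{"ax":0,"ay":0,"az":0,"tx":0,"ty":-0.02,"tz":0,"fingers":0.01},{"ax":0,"ay":0,"az":0,"tx":0,"ty":-0.05,"tz":0,"fingers":0.01},{"ax":0,"ay":0,"az":0,"tx":0,"ty":-0.08,"tz":0,"fingers":0.01},{"ax":0,"ay":0,"az":0,"tx":0,"ty":-0.11,"tz":0,"fingers":0.01},{"ax":0,"ay":0,"az":0,"tx":0,"ty":-0.125,"tz":0,"fingers":0.01}], newtons=30)

```text
clock: 3.55
eef_pos: [506.2, 194.4, 261.6]
orientation: [-0.706, 0.708, -0.001, -0.002]
wrist_force: [-0.2, -0.2, -2.2]
opening: 0.212
```

```bash
python3 - <<'E'
from h import *
go([508,-16,255],90)
grab("wrist","w3")
E
```

```text
clk 3.55 pos [506.2 194.4 261.6] op 19.5 F [-0.2 -0.2 -2.2] T [ 0.02 -0.04 -0.02]
shift m [ 0.0016  0.0073 -0.2104] turn [ 0.2  0.1 -0.3]
```

View pics/w3.png

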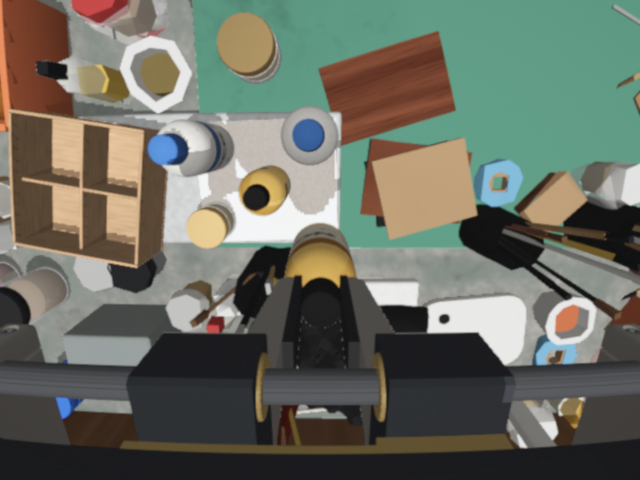

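jog_arm(increments=[{"ax":0,"ay":0,"az":0,"tx":0,"ty":0,"tz":-0.03,"fingers":0.01},{"ax":0,"ay":0,"az":0,"tx":0,"ty":0,"tz":-0.08,"fingers":0.01},{"ax":0,"ay":0,"az":0,"tx":0,"ty":0,"tz":-0.13,"fingers":0.01},{"ax":0,"ay":0,"az":0,"tx":0,"ty":0,"tz":-0.18,"fingers":0.01},{"ax":0,"ay":0,"az":0,"tx":0.001,"ty":0,"tz":-0.21,"fingers":0.01}], newtons=30)

```text
clock: 4.22
eef_pos: [507.0, -18.1, 262.3]
orientation: [-0.706, 0.708, -0.002, -0.001]
wrist_force: [0.3, 0.8, -1.8]
opening: 0.216
```

jog_arm(increments=[{"ax":0,"ay":0,"az":0,"tx":0,"ty":0.02,"tz":0,"fingers":0.01},{"ax":0,"ay":0,"az":0,"tx":0,"ty":0.04,"tz":0,"fingers":0.01}])

```text
clock: 4.47
eef_pos: [506.1, -18.9, 220.8]
orientation: [-0.706, 0.708, -0.003, -0.001]
wrist_force: [0.4, 0.1, -1.6]
opening: 0.208
```

```bash
python3 - <<'E'
from h import *
go([507,-16,139],90)
f=grab("wrist","w4"); grab("side","s4")
E
```

```text
clk 4.47 pos [506.1 -18.9 220.8] op 19.1 F [ 0.4  0.1 -1.6] T [ 0.05 -0.05  0.  ]
shift m [0.0014 0.0817 0.0032] turn [ 0.2 -0.2 -0.4]
```

View pics/w4.png

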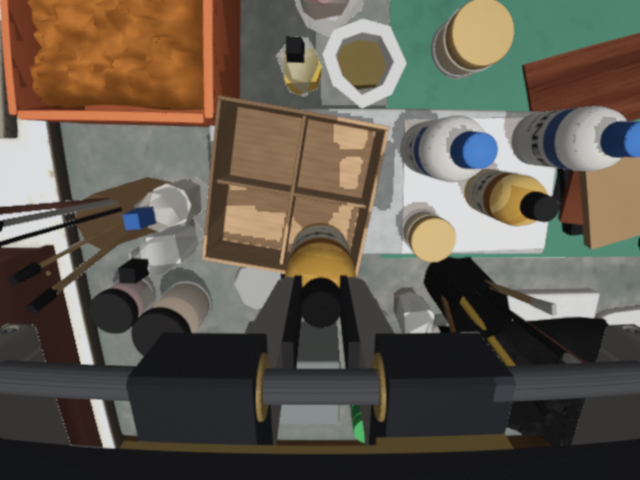

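View pics/s4.png

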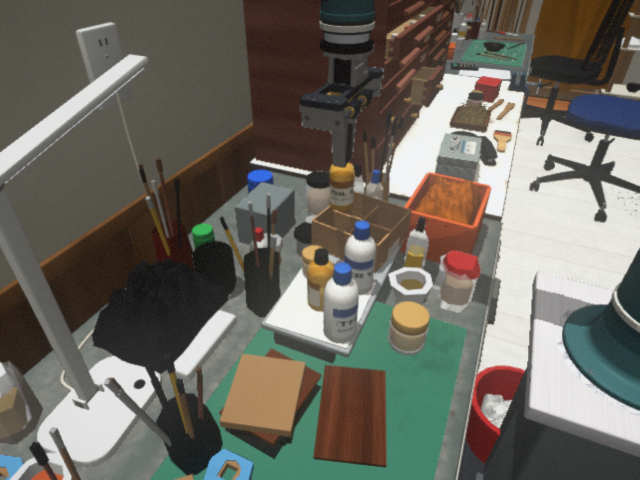

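```bash
python3 - <<'E'
from h import *
f=load("w4")
P=onz(f,[(221,97),(387,127),(204,260)],110)[:,:2]; print(P.round(1)); print("centre",(P[1]+P[2])/2, np.hypot(*(P[0]-P[1])),np.hypot(*(P[0]-P[2])))
print("cross",onz(f,[(295,190)],98))
E
```

```text
[[ 396.   -94.3]
 [ 418.7   32.7]
 [ 526.6 -118.4]]
centre [472.66314883 -42.8864744 ] 128.95911386847334 132.8293529522709
cross [[468.9144545  -40.13574239  98.        ]]
```

jog_arm(increments=[{"ax":0,"ay":0,"az":0,"tx":0.001,"ty":0.02,"tz":0.003,"fingers":0.01},{"ax":0,"ay":0,"az":0,"tx":0.001,"ty":0.04,"tz":0.0035,"fingers":0.01},{"ax":0,"ay":0,"az":0,"tx":0.001,"ty":0.06,"tz":0.0035,"fingers":0.01},{"ax":0,"ay":0,"az":0,"tx":0.001,"ty":0.072,"tz":0.0035,"fingers":0.01},{"ax":0,"ay":0,"az":0,"tx":0.001,"ty":0.077,"tz":0.0035,"fingers":0.01}])

```text
clock: 5.2
eef_pos: [504.6, -15.0, 142.0]
orientation: [-0.706, 0.708, -0.005, -0.003]
wrist_force: [-0.3, -0.2, -1.5]
opening: 0.213
```

jog_arm(increments=[{"ax":0,"ay":0,"az":0,"tx":0,"ty":0,"tz":0,"fingers":0.01},{"ax":0,"ay":0,"az":0,"tx":0,"ty":0,"tz":0,"fingers":0.01}])

```text
clock: 5.45
eef_pos: [505.1, -15.0, 142.6]
orientation: [-0.706, 0.708, -0.004, -0.003]
wrist_force: [-0.4, 0.1, -0.7]
opening: 0.214
```

```bash
python3 - <<'E'
from h import *
go([507,-15.5,138.5],90)
f=grab("side","s5"); im=f["image"]; cv2.imwrite("pics/c8.png",cv2.resize(im[90:300,260:450],None,fx=2.8,fy=2.8))
E
```

```text
clk 5.45 pos [505.1 -15.  142.6] op 19.7 F [-0.4  0.1 -0.7] T [ 0.06 -0.01  0.01]
shift m [ 0.0019  0.0041 -0.0005] turn [ 0.2 -0.1 -0.6]
```

View pics/c8.png

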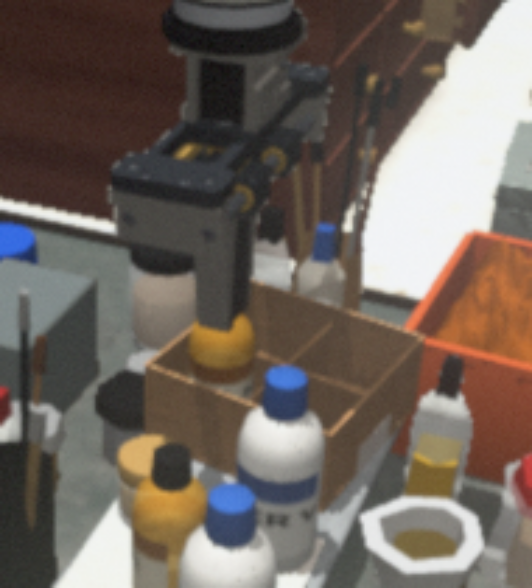

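jog_arm(increments=[{"ax":0,"ay":0,"az":0,"tx":0.001,"ty":0.002,"tz":0,"fingers":0.01},{"ax":0,"ay":0,"az":0,"tx":0.002,"ty":0.004,"tz":0,"fingers":0.01},{"ax":0,"ay":0,"az":0,"tx":0.002,"ty":0.0045,"tz":0,"fingers":0.01}])

```text
clock: 5.88
eef_pos: [507.0, -15.0, 137.9]
orientation: [-0.706, 0.708, -0.004, -0.003]
wrist_force: [0.7, -0.3, -1.6]
opening: 0.213
```

```bash
python3 - <<'E'
from h import *
go([507,-15.5,138.5],90)
E
```

```text
clk 5.88 pos [507.  -15.  137.9] op 19.6 F [ 0.7 -0.3 -1.6] T [ 0.04 -0.02  0.03]
shift m [-0.0001 -0.0006 -0.0005] turn [ 0.2 -0.1 -0.6]
```

jog_arm(increments=[{"ax":0,"ay":0,"az":0,"tx":0,"ty":0.001,"tz":0,"fingers":0.01},{"ax":0,"ay":0,"az":0,"tx":0,"ty":0.001,"tz":0,"fingers":0.01}])

```text
clock: 6.12
eef_pos: [507.0, -15.0, 136.8]
orientation: [-0.706, 0.708, -0.005, -0.003]
wrist_force: [0.4, 0.4, -1.2]
opening: 0.215
```

jog_arm(increments=[{"ax":0,"ay":0,"az":0,"tx":0,"ty":0.001,"tz":0,"fingers":0.01},{"ax":0,"ay":0,"az":0,"tx":0,"ty":0.001,"tz":0,"fingers":0.01}])

```text
clock: 6.38
eef_pos: [507.5, -15.1, 136.4]
orientation: [-0.706, 0.708, -0.004, -0.003]
wrist_force: [-0.6, -0.8, 4.6]
opening: 0.208
```

Contact (force has risen to +4.6 N). Release and lift.

jog_arm(increments=[{"ax":0,"ay":0,"az":0,"tx":0,"ty":0,"tz":0,"fingers":0.03},{"ax":0,"ay":0,"az":0,"tx":0,"ty":0,"tz":0,"fingers":0.04},{"ax":0,"ay":0,"az":0,"tx":0,"ty":-0.02,"tz":0,"fingers":0.045},{"ax":0,"ay":0,"az":0,"tx":0,"ty":-0.06,"tz":0,"fingers":0.045},{"ax":0,"ay":0,"az":0,"tx":0,"ty":-0.095,"tz":0,"fingers":0.045}])

```text
clock: 7.0
eef_pos: [508.3, -14.8, 232.4]
orientation: [-0.706, 0.708, -0.004, -0.003]
wrist_force: [-0.6, 0.6, -0.3]
opening: 0.487
```

```bash
python3 - <<'E'
from h import *
go([474,140.5,220],90)
f=grab("wrist","w6")
E
```

```text
clk 7.0 pos [508.3 -14.8 232.4] op 44.8 F [-0.6  0.6 -0.3] T [ 0.02 -0.1   0.01]
shift m [-0.0345  0.0121  0.1552] turn [ 0.2 -0.1 -0.6]
```

View pics/w6.png

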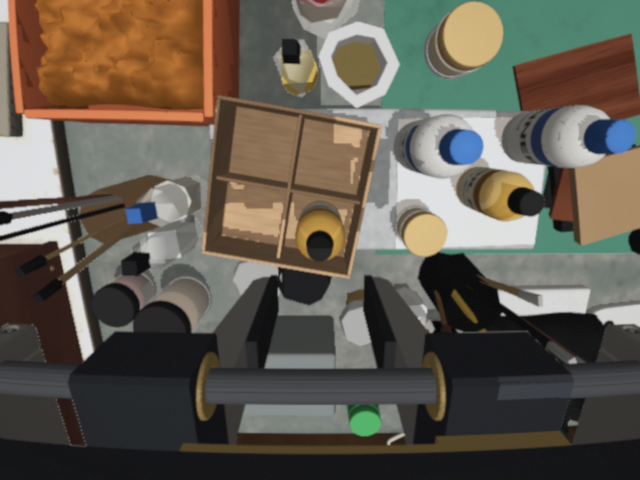

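jog_arm(increments=[{"ax":0,"ay":0,"az":0,"tx":-0.012,"ty":0,"tz":0.05,"fingers":0.045},{"ax":0,"ay":0,"az":0,"tx":-0.024,"ty":0,"tz":0.1,"fingers":0.045},{"ax":0,"ay":0,"az":-0.6,"tx":-0.0345,"ty":0,"tz":0.145,"fingers":0.045},{"ax":0,"ay":0,"az":-0.6,"tx":-0.0345,"ty":0.02,"tz":0.1555,"fingers":0.045},{"ax":0,"ay":0,"az":-0.6,"tx":-0.0345,"ty":0.04,"tz":0.1555,"fingers":0.045}])

```text
clock: 7.68
eef_pos: [476.4, 142.3, 195.9]
orientation: [-0.706, 0.708, 0.003, 0.003]
wrist_force: [0.0, -0.1, 0.2]
opening: 0.488
```

```bash
python3 - <<'E'
from h import *
go([474,140.5,136],90)
f=grab("wrist","w7"); im=f["image"]
print(proj(f,[[474,140.5,152],[425,185,173],[434,79.5,173]]).round(0).tolist())
E
```

```text
clk 7.67 pos [476.4 142.3 195.9] op 44.9 F [ 0.  -0.1  0.2] T [-0.01  0.05 -0.03]
shift m [-0.0029  0.0598 -0.0017] turn [0.1 0.  0.5]
[[317.0, 259.0], [398.0, 188.0], [208.0, 204.0]]
```

View pics/w7.png

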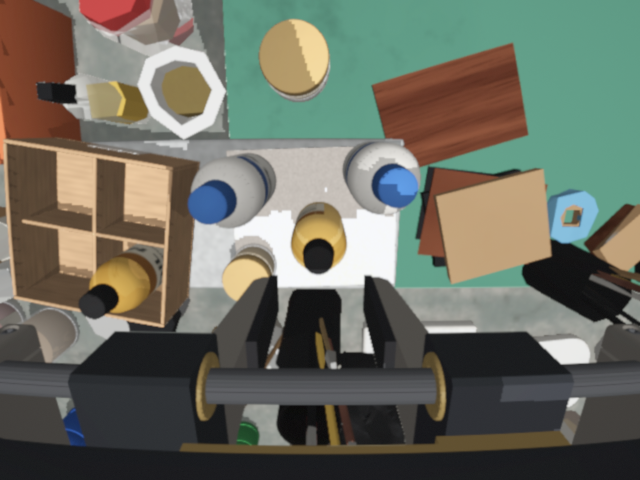

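jog_arm(increments=[{"ax":0,"ay":0,"az":0.3,"tx":-0.003,"ty":0.02,"tz":-0.0015,"fingers":0.045},{"ax":0,"ay":0,"az":0.5,"tx":-0.003,"ty":0.045,"tz":-0.0015,"fingers":0.045},{"ax":0,"ay":0,"az":0.5,"tx":-0.002,"ty":0.058,"tz":-0.0015,"fingers":0.045},{"ax":0,"ay":0,"az":0.5,"tx":-0.002,"ty":0.059,"tz":-0.0015,"fingers":0.03},{"ax":0,"ay":0,"az":0.5,"tx":-0.002,"ty":0.059,"tz":-0.0015,"fingers":0.02}], newtons=20)

```text
clock: 8.35
eef_pos: [473.5, 139.3, 134.9]
orientation: [-0.706, 0.709, -0.002, -0.001]
wrist_force: [0.4, 0.3, 0.1]
opening: 0.289
```

jog_arm(increments=[{"ax":0,"ay":0,"az":0,"tx":0,"ty":0,"tz":0,"fingers":0.01},{"ax":0,"ay":0,"az":0,"tx":0,"ty":0,"tz":0,"fingers":0.01},{"ax":0,"ay":0,"az":0,"tx":0,"ty":0,"tz":0,"fingers":0.01}], newtons=25)

```text
clock: 8.72
eef_pos: [473.7, 139.4, 135.3]
orientation: [-0.706, 0.708, -0.001, -0.001]
wrist_force: [-0.4, -0.3, 1.0]
opening: 0.213
```

jog_arm(increments=[{"ax":0,"ay":0,"az":0,"tx":0,"ty":-0.02,"tz":0,"fingers":0.01},{"ax":0,"ay":0,"az":0,"tx":0,"ty":-0.05,"tz":0,"fingers":0.01},{"ax":0,"ay":0,"az":0,"tx":0,"ty":-0.09,"tz":0,"fingers":0.01},{"ax":0,"ay":0,"az":0,"tx":0,"ty":-0.125,"tz":0,"fingers":0.01},{"ax":0,"ay":0,"az":0,"tx":0,"ty":-0.14,"tz":0,"fingers":0.01}], newtons=30)

```text
clock: 9.35
eef_pos: [474.8, 140.1, 277.0]
orientation: [-0.706, 0.708, -0.001, 0.0]
wrist_force: [0.4, -0.5, -1.5]
opening: 0.213
```

```bash
python3 - <<'E'
from h import *
go([430,-69,275],90)
f=grab("wrist","w8")
E
```

```text
clk 9.35 pos [474.8 140.1 277. ] op 19.6 F [ 0.4 -0.5 -1.5] T [ 0.05  0.02 -0.01]
shift m [-0.0447  0.0026 -0.2091] turn [ 0.1 -0.  -0. ]
```

View pics/w8.png

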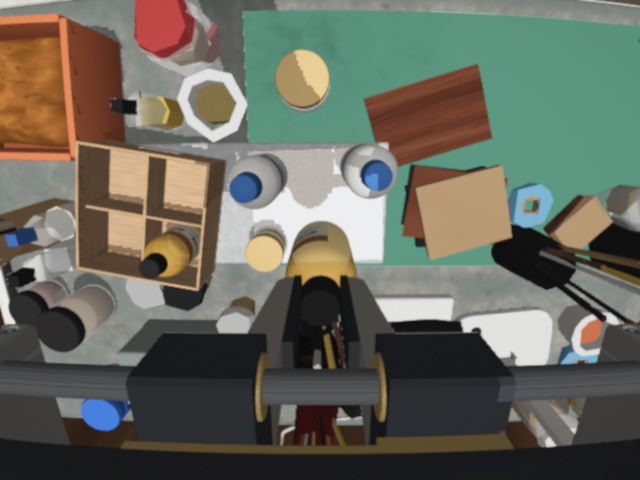

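jog_arm(increments=[{"ax":0,"ay":0,"az":0,"tx":0,"ty":0,"tz":-0.03,"fingers":0.01},{"ax":0,"ay":0,"az":0,"tx":-0.012,"ty":0,"tz":-0.08,"fingers":0.01},{"ax":0,"ay":0,"az":0,"tx":-0.024,"ty":0,"tz":-0.13,"fingers":0.01},{"ax":0,"ay":0,"az":0,"tx":-0.036,"ty":0,"tz":-0.18,"fingers":0.01},{"ax":0,"ay":0,"az":0,"tx":-0.0435,"ty":0,"tz":-0.2085,"fingers":0.01}])

```text
clock: 10.02
eef_pos: [429.9, -70.6, 277.0]
orientation: [-0.706, 0.708, -0.002, 0.001]
wrist_force: [1.4, 1.2, -1.4]
opening: 0.216
```

jog_arm(increments=[{"ax":0,"ay":0,"az":0,"tx":0,"ty":0.02,"tz":0,"fingers":0.01},{"ax":0,"ay":0,"az":0,"tx":0,"ty":0.05,"tz":0,"fingers":0.01}])

```text
clock: 10.28
eef_pos: [429.4, -71.2, 225.7]
orientation: [-0.706, 0.708, -0.002, 0.001]
wrist_force: [-0.4, -0.1, -1.4]
opening: 0.216
```

```bash
python3 - <<'E'
from h import *
go([431.2,-68.6,138],90)
f=grab("wrist","w9")
E
```

```text
clk 10.28 pos [429.4 -71.2 225.7] op 19.9 F [-0.4 -0.1 -1.4] T [ 0.08 -0.02  0.  ]
shift m [0.0019 0.0877 0.0028] turn [ 0.1 -0.3 -0.1]
```

View pics/w9.png

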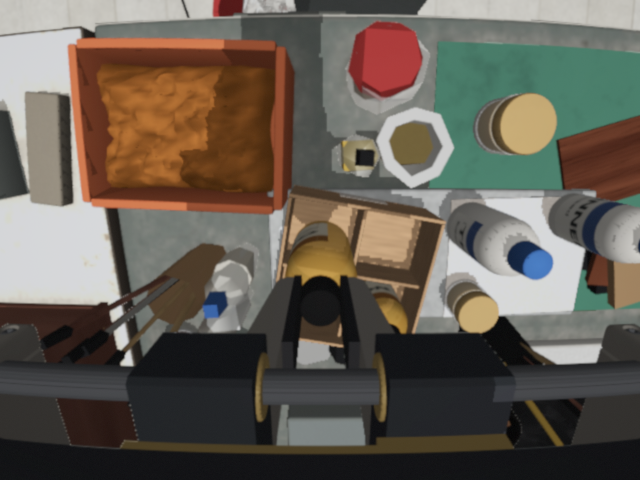

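jog_arm(increments=[{"ax":0,"ay":0,"az":0,"tx":0.002,"ty":0.01,"tz":0.003,"fingers":0.01},{"ax":0,"ay":0,"az":0,"tx":0.002,"ty":0.03,"tz":0.003,"fingers":0.01},{"ax":0,"ay":0,"az":0,"tx":0.002,"ty":0.055,"tz":0.003,"fingers":0.01},{"ax":0,"ay":0,"az":0,"tx":0.002,"ty":0.078,"tz":0.003,"fingers":0.01},{"ax":0,"ay":0,"az":0,"tx":0.002,"ty":0.084,"tz":0.003,"fingers":0.01}])

```text
clock: 10.95
eef_pos: [427.1, -67.6, 136.8]
orientation: [-0.706, 0.708, -0.005, -0.003]
wrist_force: [-0.7, -0.3, -1.2]
opening: 0.214
```

```bash
python3 - <<'E'
from h import *
go([431.2,-68.6,138],90)
f=grab("side","s10"); im=f["image"]; cv2.imwrite("pics/c10.png",cv2.resize(im[90:300,260:450],None,fx=2.8,fy=2.8))
E
```

```text
clk 10.95 pos [427.1 -67.6 136.8] op 19.7 F [-0.7 -0.3 -1.2] T [ 0.04 -0.01 -0.02]
shift m [ 0.0041 -0.0012 -0.001 ] turn [ 0.2 -0.2 -0.7]
```

View pics/c10.png

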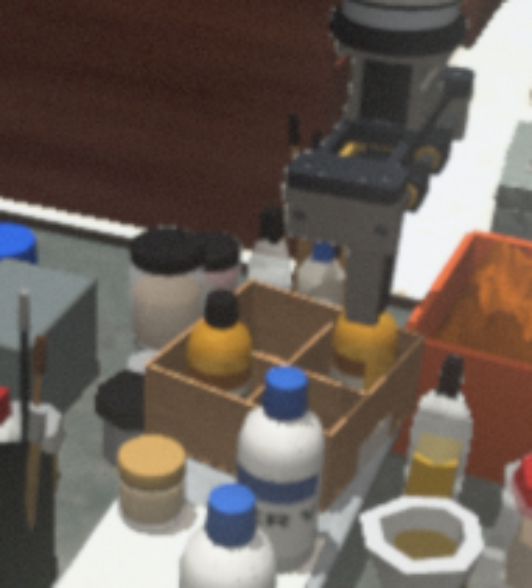

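jog_arm(increments=[{"ax":0,"ay":0,"az":0,"tx":0.002,"ty":-0.001,"tz":-0.001,"fingers":0.01},{"ax":0,"ay":0,"az":-0.6,"tx":0.004,"ty":-0.001,"tz":-0.001,"fingers":0.01},{"ax":0,"ay":0,"az":-0.6,"tx":0.004,"ty":0.0005,"tz":-0.001,"fingers":0.01},{"ax":0,"ay":0,"az":-0.6,"tx":0.004,"ty":0.001,"tz":-0.001,"fingers":0.01}])

```text
clock: 11.5
eef_pos: [431.5, -68.6, 136.2]
orientation: [-0.706, 0.708, -0.001, 0.001]
wrist_force: [-0.6, 1.2, 3.4]
opening: 0.213
```

Contact at +3.4 N. Release and lift.

jog_arm(increments=[{"ax":0,"ay":0,"az":0,"tx":0,"ty":0,"tz":0,"fingers":0.03},{"ax":0,"ay":0,"az":0,"tx":0,"ty":0,"tz":0,"fingers":0.04},{"ax":0,"ay":0,"az":0,"tx":0,"ty":-0.02,"tz":0,"fingers":0.05},{"ax":0,"ay":0,"az":0,"tx":0,"ty":-0.06,"tz":0,"fingers":0.05},{"ax":0,"ay":0,"az":0,"tx":0,"ty":-0.1,"tz":0,"fingers":0.05}])

```text
clock: 12.12
eef_pos: [431.2, -68.4, 237.2]
orientation: [-0.706, 0.708, -0.002, 0.001]
wrist_force: [1.4, 0.6, 0.7]
opening: 0.542
```

```bash
python3 - <<'E'
from meas import *
go([434.2,79.3,240],90)
f=grab("top","t11"); g=grab("side","s11"); cv2.imwrite("pics/c11.png",cv2.resize(g["image"][90:300,260:450],None,fx=2.8,fy=2.8))
E
```

```text
clk 12.12 pos [431.2 -68.4 237.2] op 49.9 F [1.4 0.6 0.7] T [ 0.03 -0.01 -0.03]
shift m [ 0.0024 -0.0032  0.1477] turn [ 0.2 -0.2 -0. ]
```

View pics/c11.png

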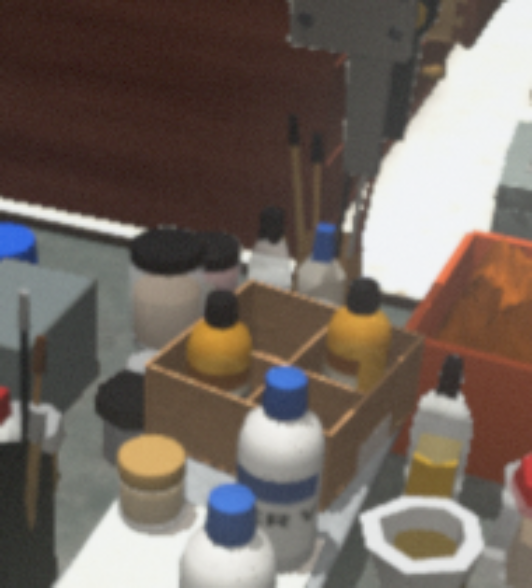

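jog_arm(increments=[{"ax":0,"ay":0,"az":0,"tx":0,"ty":0,"tz":0.04,"fingers":0.05},{"ax":0,"ay":0,"az":0,"tx":0.0025,"ty":0,"tz":0.09,"fingers":0.05},{"ax":0,"ay":0,"az":0,"tx":0.0025,"ty":0,"tz":0.135,"fingers":0.05},{"ax":0,"ay":0,"az":0,"tx":0.0025,"ty":0.01,"tz":0.1475,"fingers":0.05},{"ax":0,"ay":0,"az":0,"tx":0.0025,"ty":0.025,"tz":0.1475,"fingers":0.05}])

```text
clock: 12.85
eef_pos: [437.2, 78.8, 213.5]
orientation: [-0.706, 0.708, 0.002, 0.004]
wrist_force: [0.7, -0.3, 0.2]
opening: 0.546
```

```bash
python3 - <<'E'
from h import *
go([434.2,79.3,154],90)
f=grab("wrist","w12")
print(proj(f,[[434.2,79.3,173],[425,184.5,173],[506.5,-15,155],[432,-68,155]]).round(0).tolist())
E
```

```text
clk 12.85 pos [437.2  78.8 213.5] op 50.2 F [ 0.7 -0.3  0.2] T [-0.06 -0.03 -0.04]
shift m [-0.0035  0.0595  0.0006] turn [ 0.1 -0.1  0.4]
[[321.0, 260.0], [486.0, 245.0], [196.0, 342.0], [111.0, 248.0]]
```

View pics/w12.png

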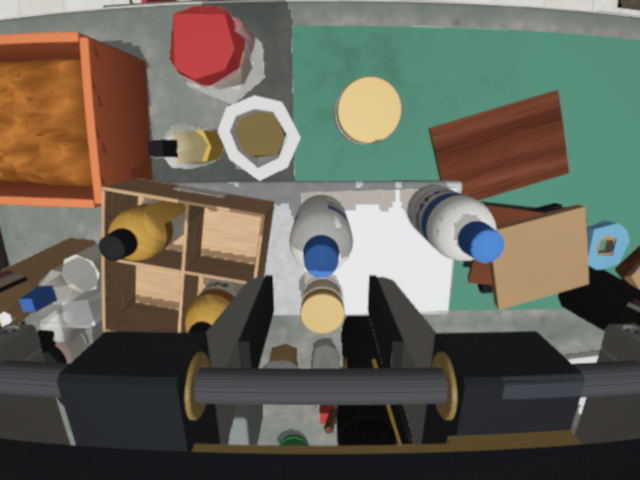

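jog_arm(increments=[{"ax":0,"ay":0,"az":0.2,"tx":-0.003,"ty":0.02,"tz":0.0005,"fingers":0.05},{"ax":0,"ay":0,"az":0.4,"tx":-0.003,"ty":0.045,"tz":0.0005,"fingers":0.05},{"ax":0,"ay":0,"az":0.4,"tx":-0.002,"ty":0.057,"tz":0.0005,"fingers":0.045},{"ax":0,"ay":0,"az":0.4,"tx":-0.002,"ty":0.058,"tz":0.0005,"fingers":0.03},{"ax":0,"ay":0,"az":0.4,"tx":-0.002,"ty":0.058,"tz":0.0005,"fingers":0.024}], newtons=20)

```text
clock: 13.52
eef_pos: [434.6, 77.4, 154.0]
orientation: [-0.706, 0.708, -0.003, 0.001]
wrist_force: [-0.4, 0.4, -0.2]
opening: 0.294
```

jog_arm(increments=[{"ax":0,"ay":0,"az":0,"tx":0,"ty":0,"tz":0,"fingers":0.015},{"ax":0,"ay":0,"az":0,"tx":0,"ty":0,"tz":0,"fingers":0.015},{"ax":0,"ay":0,"az":0,"tx":0,"ty":0,"tz":0,"fingers":0.015}], newtons=25)

```text
clock: 13.9
eef_pos: [434.6, 77.5, 154.2]
orientation: [-0.706, 0.708, -0.003, 0.001]
wrist_force: [-0.4, -0.3, -0.9]
opening: 0.245
```

jog_arm(increments=[{"ax":0,"ay":0,"az":0,"tx":0,"ty":-0.02,"tz":0,"fingers":0.01},{"ax":0,"ay":0,"az":0,"tx":0,"ty":-0.05,"tz":0,"fingers":0.01},{"ax":0,"ay":0,"az":0,"tx":0,"ty":-0.09,"tz":0,"fingers":0.01},{"ax":0,"ay":0,"az":0,"tx":0,"ty":-0.125,"tz":0,"fingers":0.01},{"ax":0,"ay":0,"az":0,"tx":0,"ty":-0.135,"tz":0,"fingers":0.01}], newtons=30)

```text
clock: 14.52
eef_pos: [435.8, 78.3, 291.0]
orientation: [-0.706, 0.708, -0.001, 0.002]
wrist_force: [0.1, 0.3, -2.7]
opening: 0.246
```

```bash
python3 - <<'E'
from h import *
go([496,-80,290],90)
f=grab("wrist","w13")
g=load("t11"); cv2.imwrite("pics/c13.png",cv2.resize(g["image"][225:345,165:375],None,fx=3.5,fy=3.5,interpolation=cv2.INTER_CUBIC))
E
```

```text
clk 14.53 pos [435.8  78.3 291. ] op 22.6 F [ 0.1  0.3 -2.7] T [-0.01 -0.03  0.  ]
shift m [ 0.061   0.0014 -0.158 ] turn [ 0.1 -0.3  0.1]
```

View pics/w13.png

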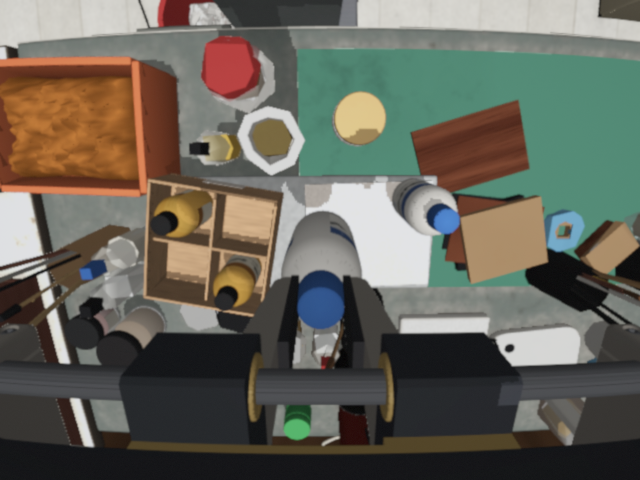

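View pics/c13.png

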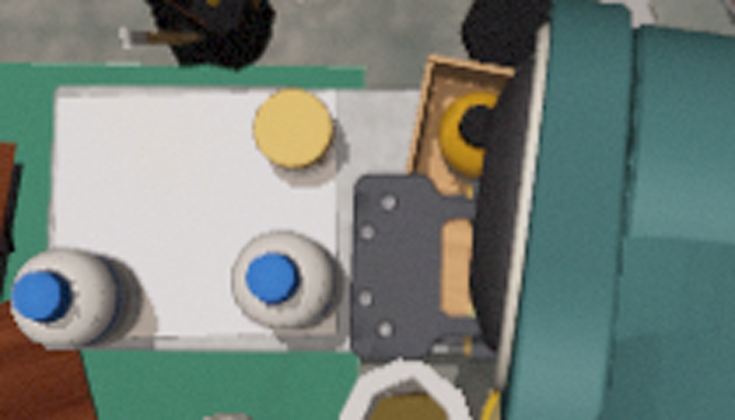

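```bash
python3 - <<'E'
from h import *
g=grab("top","t14"); cv2.imwrite("pics/c14.png",cv2.resize(g["image"][225:345,165:375],None,fx=3.5,fy=3.5,interpolation=cv2.INTER_CUBIC))
E
```

```text
(no output)
```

View pics/c14.png

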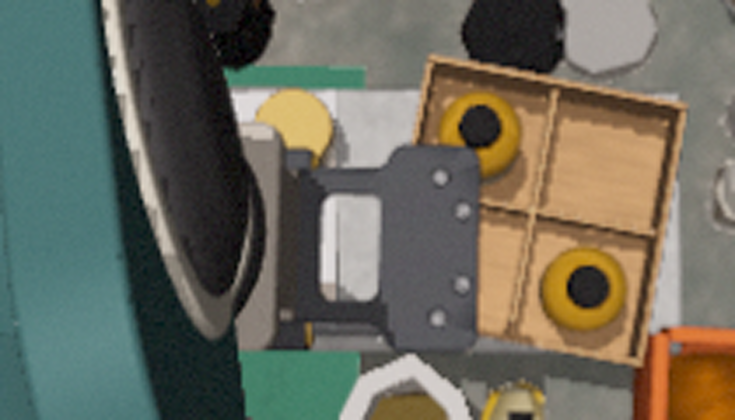

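jog_arm(increments=[{"ax":0,"ay":0,"az":0,"tx":0.012,"ty":0,"tz":-0.03,"fingers":0.01},{"ax":0,"ay":0,"az":0,"tx":0.03,"ty":0,"tz":-0.075,"fingers":0.01},{"ax":0,"ay":0,"az":0,"tx":0.048,"ty":0,"tz":-0.12,"fingers":0.01},{"ax":0,"ay":0,"az":0,"tx":0.058,"ty":0,"tz":-0.15,"fingers":0.01},{"ax":0,"ay":0,"az":0,"tx":0.062,"ty":0,"tz":-0.1575,"fingers":0.01}])

```text
clock: 15.25
eef_pos: [495.5, -81.6, 288.0]
orientation: [-0.706, 0.708, -0.004, 0.002]
wrist_force: [-0.6, 0.8, -1.4]
opening: 0.247
```

jog_arm(increments=[{"ax":0,"ay":0,"az":0,"tx":0,"ty":0.02,"tz":0,"fingers":0.01},{"ax":0,"ay":0,"az":0,"tx":0,"ty":0.04,"tz":0,"fingers":0.01},{"ax":0,"ay":0,"az":0,"tx":0,"ty":0.04,"tz":0,"fingers":0.01}])

```text
clock: 15.62
eef_pos: [493.6, -80.3, 245.8]
orientation: [-0.706, 0.708, -0.006, -0.001]
wrist_force: [0.6, -0.4, -2.1]
opening: 0.248
```

```bash
python3 - <<'E'
from h import *
go([497,-80.3,156],90)
f=grab("side","s15"); cv2.imwrite("pics/c15.png",cv2.resize(f["image"][60:300,260:450],None,fx=2.5,fy=2.5))
E
```

```text
clk 15.62 pos [493.6 -80.3 245.8] op 22.8 F [ 0.6 -0.4 -2.1] T [ 0.01 -0.03 -0.04]
shift m [0.0043 0.0897 0.0003] turn [ 0.2 -0.4 -0.5]
```

View pics/c15.png

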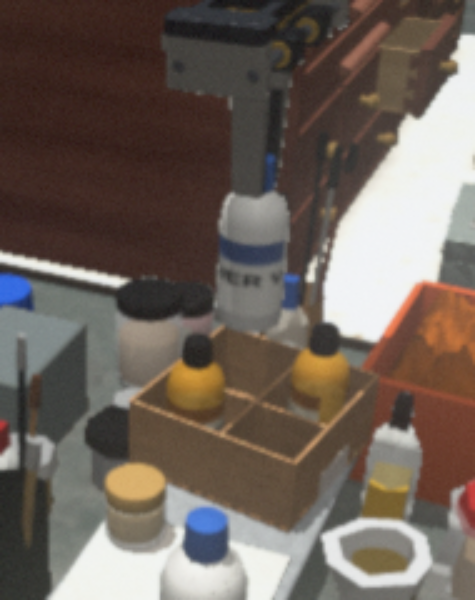

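jog_arm(increments=[{"ax":0,"ay":-0.4,"az":-0.5,"tx":0.0045,"ty":0.005,"tz":0,"fingers":0.01},{"ax":0,"ay":-0.4,"az":-0.5,"tx":0.006,"ty":0.02,"tz":0,"fingers":0.01},{"ax":0,"ay":-0.4,"az":-0.5,"tx":0.006,"ty":0.035,"tz":0,"fingers":0.01},{"ax":0,"ay":-0.4,"az":-0.5,"tx":0.006,"ty":0.05,"tz":0,"fingers":0.01},{"ax":0,"ay":-0.4,"az":-0.5,"tx":0.005,"ty":0.055,"tz":0,"fingers":0.01}])

```text
clock: 16.3
eef_pos: [498.3, -80.8, 190.5]
orientation: [-0.706, 0.708, -0.0, -0.0]
wrist_force: [-0.3, -0.8, -2.0]
opening: 0.248
```

```bash
python3 - <<'E'
from h import *
go([497,-80.3,156],90)
f=grab("side","s16"); cv2.imwrite("pics/c16.png",cv2.resize(f["image"][90:300,260:450],None,fx=2.8,fy=2.8))
E
```

```text
clk 16.3 pos [498.3 -80.8 190.5] op 22.8 F [-0.3 -0.8 -2. ] T [ 0.05 -0.02 -0.03]
shift m [-0.0013  0.0345  0.0007] turn [ 0.2 -0.  -0. ]
```

View pics/c16.png

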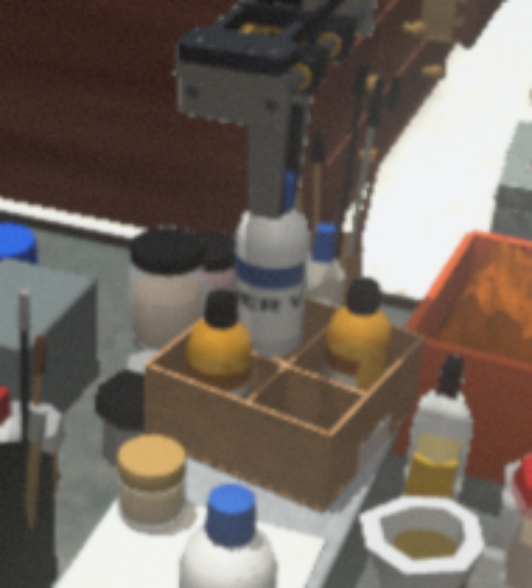

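jog_arm(increments=[{"ax":0,"ay":0,"az":0,"tx":0,"ty":0.01,"tz":0.0005,"fingers":0.01},{"ax":0,"ay":0,"az":0,"tx":0.001,"ty":0.02,"tz":0.0005,"fingers":0.01},{"ax":0,"ay":0,"az":0,"tx":0.001,"ty":0.028,"tz":0.0005,"fingers":0.01},{"ax":0,"ay":0,"az":0,"tx":0,"ty":0.032,"tz":0.0005,"fingers":0.01},{"ax":0,"ay":0,"az":0,"tx":0,"ty":0.0325,"tz":0.0005,"fingers":0.01}])

```text
clock: 16.98
eef_pos: [498.0, -80.6, 157.8]
orientation: [-0.706, 0.709, -0.001, -0.0]
wrist_force: [-0.9, -0.4, -1.1]
opening: 0.248
```

jog_arm(increments=[{"ax":0,"ay":0,"az":0,"tx":0,"ty":0.0005,"tz":0,"fingers":0.01},{"ax":0,"ay":0,"az":0,"tx":0,"ty":0.0005,"tz":0,"fingers":0.01}])

```text
clock: 17.23
eef_pos: [498.2, -80.5, 157.5]
orientation: [-0.706, 0.708, -0.0, -0.0]
wrist_force: [0.4, 0.5, -2.2]
opening: 0.246
```

jog_arm(increments=[{"ax":0,"ay":0,"az":0,"tx":-0.001,"ty":0.001,"tz":0,"fingers":0.01},{"ax":0,"ay":0,"az":0,"tx":-0.001,"ty":0.0012,"tz":0,"fingers":0.01}])

```text
clock: 17.48
eef_pos: [497.1, -80.5, 156.3]
orientation: [-0.706, 0.708, -0.0, -0.0]
wrist_force: [-0.0, -0.3, -0.8]
opening: 0.247
```

jog_arm(increments=[{"ax":0,"ay":0,"az":0,"tx":0,"ty":0.001,"tz":0,"fingers":0.01},{"ax":0,"ay":0,"az":0,"tx":0,"ty":0.001,"tz":0,"fingers":0.01}])

```text
clock: 17.73
eef_pos: [497.2, -80.5, 155.3]
orientation: [-0.706, 0.708, -0.0, -0.0]
wrist_force: [-0.3, 0.0, -2.0]
opening: 0.245
```

jog_arm(increments=[{"ax":0,"ay":0,"az":0,"tx":0,"ty":0.001,"tz":0,"fingers":0.01},{"ax":0,"ay":0,"az":0,"tx":0,"ty":0.001,"tz":0,"fingers":0.01}])

```text
clock: 17.98
eef_pos: [498.0, -80.5, 155.2]
orientation: [-0.706, 0.708, 0.0, 0.001]
wrist_force: [-2.5, 1.2, 5.5]
opening: 0.251
```

Contact at +5.5 N. Release, but stay clear of the neighbouring small caps (opening 40 mm only).

jog_arm(increments=[{"ax":0,"ay":0,"az":0,"tx":-0.0005,"ty":0,"tz":0,"fingers":0.03},{"ax":0,"ay":0,"az":0,"tx":0,"ty":0,"tz":0,"fingers":0.04},{"ax":0,"ay":0,"az":0,"tx":0,"ty":-0.02,"tz":0,"fingers":0.04},{"ax":0,"ay":0,"az":0,"tx":0,"ty":-0.06,"tz":0,"fingers":0.045},{"ax":0,"ay":0,"az":0,"tx":0,"ty":-0.1,"tz":0,"fingers":0.05}])

```text
clock: 18.6
eef_pos: [497.5, -80.3, 256.0]
orientation: [-0.706, 0.708, -0.0, 0.0]
wrist_force: [0.8, -0.3, -0.1]
opening: 0.545
```

```bash
python3 - <<'E'
from h import *
go([424.8,184.5,255],90)
f=grab("side","s18"); cv2.imwrite("pics/c18.png",cv2.resize(f["image"][90:300,260:450],None,fx=2.8,fy=2.8))
E
```

```text
clk 18.6 pos [497.5 -80.3 256. ] op 50.2 F [ 0.8 -0.3 -0.1] T [ 0.02 -0.09 -0.03]
shift m [-0.0729  0.      0.2647] turn [ 0.2 -0.   0. ]
```

View pics/c18.png

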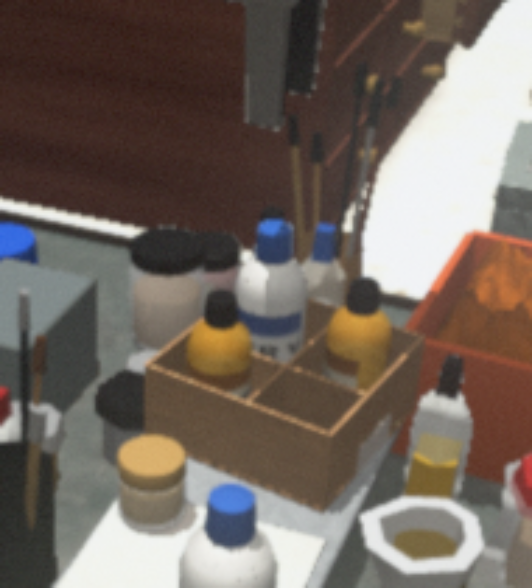

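Three bottles stand upright in the carton. Now the last one, the white bottle with the blue cap at about (233,510) in this crop.

jog_arm(increments=[{"ax":0,"ay":0,"az":0,"tx":-0.014,"ty":0,"tz":0.055,"fingers":0.05},{"ax":0,"ay":0,"az":0,"tx":-0.028,"ty":0,"tz":0.11,"fingers":0.05},{"ax":0,"ay":0,"az":0,"tx":-0.044,"ty":0,"tz":0.165,"fingers":0.05},{"ax":0,"ay":0,"az":0,"tx":-0.06,"ty":0,"tz":0.22,"fingers":0.05},{"ax":0,"ay":0,"az":0,"tx":-0.073,"ty":0.015,"tz":0.26,"fingers":0.05}])

```text
clock: 19.27
eef_pos: [427.6, 181.9, 245.3]
orientation: [-0.707, 0.708, 0.004, 0.004]
wrist_force: [0.5, -0.2, 0.1]
opening: 0.545
```

jog_arm(increments=[{"ax":0,"ay":0,"az":0,"tx":0,"ty":0.02,"tz":0.002,"fingers":0.05}])

```text
clock: 19.4
eef_pos: [426.9, 187.3, 224.9]
orientation: [-0.707, 0.707, 0.007, 0.002]
wrist_force: [0.5, -0.2, 0.3]
opening: 0.543
```

```bash
python3 - <<'E'
from h import *
go([424.8,184.5,154],90)
f=grab("wrist","w19")
print(proj(f,[[424.8,184.5,173]]).round(0).tolist())
E
```

```text
clk 19.4 pos [426.9 187.3 224.9] op 49.9 F [ 0.5 -0.2  0.3] T [0.01 0.05 0.  ]
shift m [-0.0029  0.0709 -0.0027] turn [0.  0.4 0.7]
[[316.0, 255.0]]
```

View pics/w19.png

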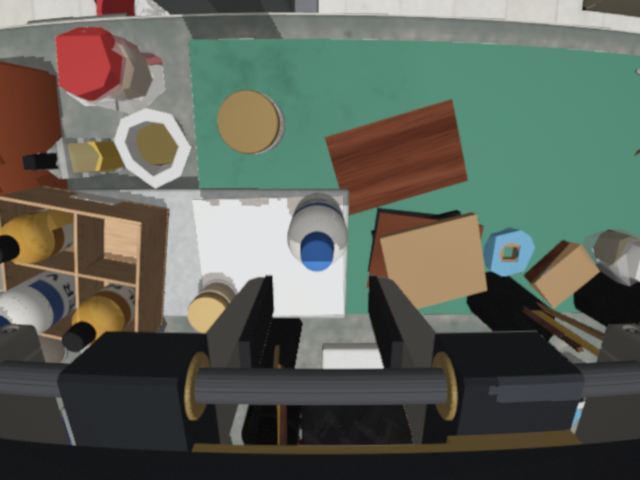

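Cap at (318,252) against the predicted (316,255). Descending.

jog_arm(increments=[{"ax":0,"ay":0.4,"az":0.7,"tx":-0.003,"ty":0.02,"tz":-0.0025,"fingers":0.05},{"ax":0,"ay":0.4,"az":0.7,"tx":-0.002,"ty":0.045,"tz":-0.0025,"fingers":0.05},{"ax":0,"ay":0.4,"az":0.7,"tx":-0.002,"ty":0.066,"tz":-0.0025,"fingers":0.05},{"ax":0,"ay":0.4,"az":0.7,"tx":-0.002,"ty":0.07,"tz":-0.0025,"fingers":0.045},{"ax":0,"ay":0.4,"az":0.7,"tx":-0.002,"ty":0.07,"tz":-0.0025,"fingers":0.03}], newtons=20)

```text
clock: 20.08
eef_pos: [424.7, 182.6, 152.7]
orientation: [-0.706, 0.708, -0.002, -0.001]
wrist_force: [0.6, -0.3, 0.2]
opening: 0.402
```

jog_arm(increments=[{"ax":0,"ay":0,"az":0,"tx":0,"ty":0,"tz":0,"fingers":0.02},{"ax":0,"ay":0,"az":0,"tx":0,"ty":0,"tz":0,"fingers":0.015},{"ax":0,"ay":0,"az":0,"tx":0,"ty":0,"tz":0,"fingers":0.015},{"ax":0,"ay":0,"az":0,"tx":0,"ty":0,"tz":0,"fingers":0.015}], newtons=25)

```text
clock: 20.58
eef_pos: [425.4, 183.1, 153.5]
orientation: [-0.706, 0.708, -0.001, -0.0]
wrist_force: [-0.2, 0.9, 5.9]
opening: 0.247
```

jog_arm(increments=[{"ax":0,"ay":0,"az":0,"tx":0,"ty":-0.02,"tz":0,"fingers":0.01},{"ax":0,"ay":0,"az":0,"tx":0,"ty":-0.05,"tz":0,"fingers":0.01},{"ax":0,"ay":0,"az":0,"tx":0,"ty":-0.09,"tz":0,"fingers":0.01},{"ax":0,"ay":0,"az":0,"tx":0,"ty":-0.125,"tz":0,"fingers":0.01},{"ax":0,"ay":0,"az":0,"tx":0,"ty":-0.14,"tz":0,"fingers":0.01}], newtons=30)

```text
clock: 21.2
eef_pos: [426.1, 183.4, 294.8]
orientation: [-0.707, 0.707, -0.001, 0.0]
wrist_force: [0.0, -0.1, -3.2]
opening: 0.244
```

```bash
python3 - <<'E'
from h import *
go([443.5,-3.5,295],90)
g=grab("top","t20"); cv2.imwrite("pics/c20.png",cv2.resize(g["image"][225:345,165:375],None,fx=3.5,fy=3.5,interpolation=cv2.INTER_CUBIC))
E
```

```text
clk 21.2 pos [426.1 183.4 294.8] op 22.4 F [ 0.  -0.1 -3.2] T [0.03 0.02 0.04]
shift m [ 1.780e-02 -1.000e-04 -1.868e-01] turn [ 0.  -0.1 -0. ]
```

View pics/c20.png

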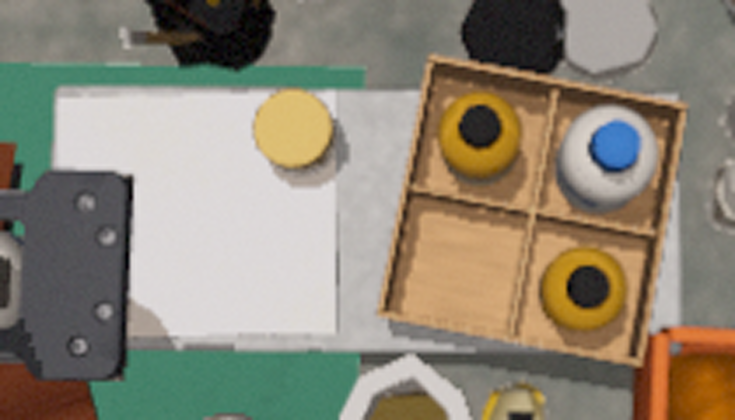

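jog_arm(increments=[{"ax":0,"ay":0,"az":0,"tx":0.003,"ty":0,"tz":-0.03,"fingers":0.01},{"ax":0,"ay":0,"az":0,"tx":0.007,"ty":0,"tz":-0.08,"fingers":0.01},{"ax":0,"ay":0,"az":0,"tx":0.012,"ty":0,"tz":-0.13,"fingers":0.01},{"ax":0,"ay":0,"az":0,"tx":0.016,"ty":0,"tz":-0.17,"fingers":0.01},{"ax":0,"ay":0,"az":0,"tx":0.018,"ty":0,"tz":-0.1865,"fingers":0.01}])

```text
clock: 21.88
eef_pos: [443.1, -5.5, 294.2]
orientation: [-0.707, 0.707, -0.003, 0.001]
wrist_force: [0.8, 1.1, -1.8]
opening: 0.247
```

jog_arm(increments=[{"ax":0,"ay":0,"az":0,"tx":0.001,"ty":0.02,"tz":0,"fingers":0.01},{"ax":0,"ay":0,"az":0,"tx":0.002,"ty":0.045,"tz":0,"fingers":0.01},{"ax":0,"ay":0,"az":0,"tx":0.001,"ty":0.055,"tz":0,"fingers":0.01}])

```text
clock: 22.25
eef_pos: [442.3, -5.8, 236.7]
orientation: [-0.706, 0.708, -0.005, -0.0]
wrist_force: [-0.5, -0.4, -1.5]
opening: 0.248
```

```bash
python3 - <<'E'
from h import *
go([444,-3.7,156],90)
E
```

```text
clk 22.25 pos [442.3  -5.8 236.7] op 22.8 F [-0.5 -0.4 -1.5] T [ 0.02 -0.02  0.01]
shift m [0.0023 0.0807 0.0023] turn [ 0.1 -0.3 -0.4]
```

jog_arm(increments=[{"ax":0,"ay":-0.3,"az":-0.4,"tx":0.003,"ty":0.005,"tz":0.0025,"fingers":0.01},{"ax":0,"ay":-0.3,"az":-0.4,"tx":0.0035,"ty":0.02,"tz":0.0025,"fingers":0.01},{"ax":0,"ay":-0.3,"az":-0.4,"tx":0.0035,"ty":0.035,"tz":0.0025,"fingers":0.01},{"ax":0,"ay":-0.3,"az":-0.4,"tx":0.003,"ty":0.045,"tz":0.0025,"fingers":0.01},{"ax":0,"ay":-0.3,"az":-0.4,"tx":0.003,"ty":0.047,"tz":0.0025,"fingers":0.01}])

```text
clock: 22.88
eef_pos: [444.4, -3.6, 188.9]
orientation: [-0.706, 0.708, -0.001, -0.0]
wrist_force: [0.3, -0.1, -0.9]
opening: 0.24
```

```bash
python3 - <<'E'
from h import *
go([444,-3.7,156],90)
f=grab("side","s21"); cv2.imwrite("pics/c21.png",cv2.resize(f["image"][90:300,260:450],None,fx=2.8,fy=2.8))
E
```

```text
clk 22.88 pos [444.4  -3.6 188.9] op 22.1 F [ 0.3 -0.1 -0.9] T [ 0.01  0.   -0.02]
shift m [-0.0004  0.0329 -0.    ] turn [ 0.2 -0.1 -0.1]
```

View pics/c21.png

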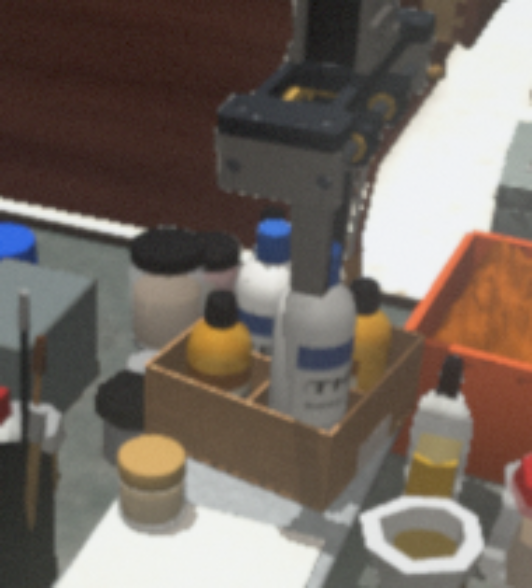

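jog_arm(increments=[{"ax":0,"ay":0,"az":0,"tx":0,"ty":0.01,"tz":0,"fingers":0.01},{"ax":0,"ay":0,"az":0,"tx":0.001,"ty":0.02,"tz":0,"fingers":0.01},{"ax":0,"ay":0,"az":0,"tx":0.001,"ty":0.028,"tz":0,"fingers":0.01},{"ax":0,"ay":0,"az":0,"tx":0,"ty":0.032,"tz":0,"fingers":0.01},{"ax":0,"ay":0,"az":0,"tx":0,"ty":0.0325,"tz":0,"fingers":0.01}])

```text
clock: 23.55
eef_pos: [444.5, -3.7, 156.4]
orientation: [-0.706, 0.708, -0.001, -0.0]
wrist_force: [-0.4, 0.1, -0.6]
opening: 0.245
```

jog_arm(increments=[{"ax":0,"ay":0,"az":0,"tx":0,"ty":0.001,"tz":0,"fingers":0.01},{"ax":0,"ay":0,"az":0,"tx":0,"ty":0.001,"tz":0,"fingers":0.01}])

```text
clock: 23.8
eef_pos: [444.6, -3.6, 155.5]
orientation: [-0.706, 0.708, -0.001, -0.0]
wrist_force: [-0.7, -0.2, -2.3]
opening: 0.248
```

jog_arm(increments=[{"ax":0,"ay":0,"az":0,"tx":0,"ty":0.001,"tz":0,"fingers":0.01},{"ax":0,"ay":0,"az":0,"tx":0,"ty":0.001,"tz":0,"fingers":0.01}])

```text
clock: 24.05
eef_pos: [444.7, -3.6, 154.6]
orientation: [-0.706, 0.708, -0.001, 0.0]
wrist_force: [0.6, -0.2, -1.1]
opening: 0.249
```

jog_arm(increments=[{"ax":0,"ay":0,"az":0,"tx":0,"ty":0.0007,"tz":0,"fingers":0.01},{"ax":0,"ay":0,"az":0,"tx":0,"ty":0.0007,"tz":0,"fingers":0.01}])

```text
clock: 24.3
eef_pos: [445.4, -3.4, 154.5]
orientation: [-0.706, 0.708, -0.0, 0.001]
wrist_force: [-0.6, 0.3, 5.0]
opening: 0.246
```

Contact at +5 N. Release, lift clear, then move away.

jog_arm(increments=[{"ax":0,"ay":0,"az":0,"tx":0,"ty":0,"tz":0,"fingers":0.03},{"ax":0,"ay":0,"az":0,"tx":0,"ty":0,"tz":0,"fingers":0.04},{"ax":0,"ay":0,"az":0,"tx":0,"ty":-0.02,"tz":0,"fingers":0.04},{"ax":0,"ay":0,"az":0,"tx":0,"ty":-0.06,"tz":0,"fingers":0.045},{"ax":0,"ay":0,"az":0,"tx":0,"ty":-0.12,"tz":0,"fingers":0.045}])

```text
clock: 24.92
eef_pos: [443.9, -3.4, 274.4]
orientation: [-0.706, 0.708, -0.002, -0.001]
wrist_force: [2.1, -0.2, 0.3]
opening: 0.489
```

jog_arm(increments=[{"ax":0,"ay":0,"az":0,"tx":0,"ty":0,"tz":0.05,"fingers":0.045},{"ax":0,"ay":0,"az":0,"tx":0,"ty":0,"tz":0.1,"fingers":0.045},{"ax":0,"ay":0,"az":0,"tx":0,"ty":0,"tz":0.15,"fingers":0.045},{"ax":0,"ay":0,"az":0,"tx":0,"ty":0,"tz":0.2,"fingers":0.045},{"ax":0,"ay":0,"az":0,"tx":0,"ty":0,"tz":0.22,"fingers":0.045}])

```text
clock: 25.55
eef_pos: [443.4, 219.2, 273.1]
orientation: [-0.706, 0.708, -0.0, -0.002]
wrist_force: [-0.5, 0.0, 0.3]
opening: 0.491
```

```bash
python3 - <<'E'
from h import *
go([444,200,270],90)
g=grab("top","t22"); s=grab("side","s22"); 
a=cv2.resize(g["image"][180:345,225:445],(440,330),interpolation=cv2.INTER_CUBIC); b=cv2.resize(s["image"][130:295,270:450],(360,330),interpolation=cv2.INTER_CUBIC)
cv2.imwrite("pics/c22.png",np.hstack([a,b]))
g0=load("top0")["image"]
# displacement check of jars/carton: phase of patches
for n,(x0,y0,x1,y1) in dict(jarc=(232,246,266,280),jara=(370,190,405,235),jarb=(404,202,438,240),cartonrim=(270,236,366,335)).items():
    t=cv2.matchTemplate(g["image"],g0[y0:y1,x0:x1],cv2.TM_CCOEFF_NORMED); _,v,_,l=cv2.minMaxLoc(t[max(0,y0-10):y0+11,x0-10:x0+11]); print(n,round(v,2),l[0]-10,l[1]-10)
E
```

```text
clk 25.55 pos [443.4 219.2 273.1] op 45.1 F [-0.5  0.   0.3] T [ 0.   -0.04 -0.02]
shift m [ 0.0006  0.0032 -0.0192] turn [ 0.2  0.2 -0.2]
jarc 1.0 0 0
jara 1.0 0 0
jarb 1.0 0 0
cartonrim 0.68 0 0
```

View pics/c22.png

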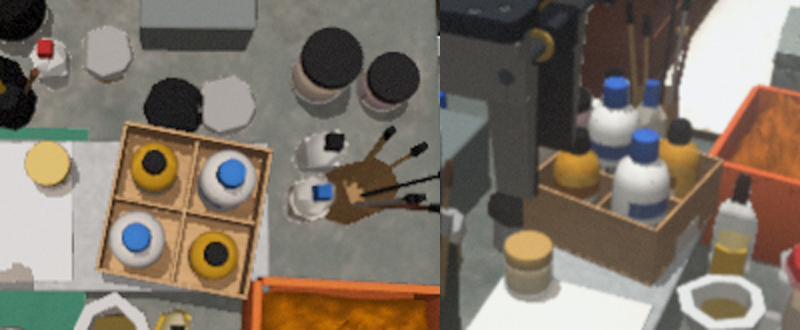

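All four bottles stand upright, one to each compartment. The carton and jars show 0 px of shift, and the gripper is clear of everything.

```bash
python3 -c "
from cell import env
print(env.close_job())"
```

```text
the job is handed in; nothing more can be done
None
```

All four bottles are in the carton and the job is handed in, at about 25.6 s on the robot clock.

- **Order and layout:** The two small amber bottles went first, into the far-left and near-right compartments. The two tall white ones followed, into the far-right and then the near-left compartment. I gripped each by its cap and lowered it until it touched the floor, where the wrist force read about 3 to 6 N. The arm then lifted clear.
- **Last checks:** The final top and side pictures show one upright bottle in each compartment. Matching the first and last top pictures gave 0 px of shift for all three jars (match score 1.0). The carton also came out at 0 px, with a score of only 0.68, because it is now full.
- **Disagreements:** Estimates of the carton's centre from the three cameras differed by up to about 4 mm. I used a middle value, which stayed inside the 7 to 10 mm clearance round each bottle. Contact came about 2 mm lower in measured tool height than I had worked out. No check failed.

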